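# Build up a slatted plant riser and lean the price panel on it

## Robot

A 7-joint arm with a two-finger parallel gripper is mounted at the origin on the work surface. World frame = base frame: x ahead of the robot, y to its left, z up, the work surface at z = 0. Lengths are in m, angles in rad, forces in N, time in s.
With the tool pointing down it reaches from about 0.425 to 0.925 m from the base axis. Payload 6.8 kg.
Tool frame: the origin (TCP) lies between the finger pads; the fingertips stand bot.tips_ahead ahead of it and the grasp point (between the pads) lies 8 mm behind it (bot.tips_ahead is the distance from the TCP to the fingertips, in m); z points along the fingers, y is the direction in which the jaws open and shut (so a half turn about z gives the same grasp; the last joint's range is limited). The gripper opens to 88 mm and grips with 3 to 60 N. Pads are 20 mm wide; open, the fingers measure 115 mm over their backs; the gripper's body (75 mm by 178 mm) begins 61 mm behind the grasp point.
Start: joints at [1.153, 0.477, 0.022, 1.555, -0.011, 1.109, -0.083], TCP at [0.206, -0.643, 0.234] pointing down, gripper open.
Joint ranges: [-2.96, 2.96], [-0.34, 2.1], [-1.41, 1.46], [0.24, 2.44], [-1.37, 4.51], [0.17, 1.92], [-2.96, 2.96]. Speed limits (rad/s): [2.39, 2.39, 3.14, 3.14, 3.14, 3.14, 3.14].

## Interface

Orientations are given as a unit quaternion [x, y, z, w].
In Python, from bench import bot gives the robot as it stands.
- The arm moves only by the tool move_arm, never from a script. Its argument "motion" is a list of rows, each an object of numbers: "dx", "dy", "dz": the shift along the tool's x, y, z in cm; "rx", "ry", "rz": the turn, a rotation vector about the tool's x, y, z in rad. In form: [{"dx": .., "dy": .., "dz": .., "rx": .., "ry": .., "rz": ..}, ...]. A call has 1 to 5 rows; each row is the pose to reach, as a shift and turn from the pose commanded when the call began, along the tool's axes at that moment; what a row does not reach only later rows make up. A row lasts 1/10 s, in which the tool goes at most 50 mm and 8.59 degrees, less where a joint would pass 70% of its speed; a pose out of reach is approached as far as the arm can. A call with a gripper value outside its range is refused whole. "gripper" is the opening, from 0 (shut) to 1 (fully open), set as the call begins (left out, the last holds). The fingers move at their own pace and stop on an object; "grip_force" is the grip in N (left out, the last holds). Time passes only in rows, so rows that repeat a pose let the fingers close. It gives the time, the measured TCP pose, the force and the opening at its end, in the units of the state.
- bot.read_state(): the state, without advancing time (a new reading comes with each control period).
- bot.get_image(name): name is "scene" or "top" or "wrist"; returns a dict with "color" (400x640x3 uint8, red, green, blue), "mtx" (3x3 intrinsics, pixels), "T" (4x4, takes a point from camera to world coordinates); the wrist camera has in their place "hand_eye" (4x4, takes a point from camera to tool coordinates, whose origin is the TCP and whose axes are the flange's). Camera axes: x right, y down, z forward; pixel columns grow to the right and rows downward; lengths in m; the calibration is good to about 2 mm. A picture is of the moment at which its call begins: read the wrist's pose just before it. There is no depth.
- bot.hand_in(): hands the job in, once; it reports no verdict.
The state is a dict: "time": time; "q": joint angles; "dq": joint speeds; "joint_torque": joint torques, N m; "tcp_pos": TCP position; "orientation": TCP orientation; "force": force on the tool from outside, world axes, zero at the start; "ft_torque": the same for the moment, N m; "grip_width": opening from 0.0 (shut) to 1.0 (fully open).
Only numpy, scipy, OpenCV 4.12 (cv2) and the standard library are available. Lean on these libraries where they do the work, as an engineer would, in place of code of your own. Each camera call takes 0.05 s, during which the arm holds its last target.

## Task

Build up the plant riser on its foot board like a log crib: lay the two square battens across the two fixed bearers, one a finger's breadth in from each end of the bearers, then lay the two flat slats crosswise on the battens, one above each bearer, everything centred and square. Then stand the dark panel from the rack on the long front part of the foot board and leave it leaning back against the middle of the tower's front. Leave the potted herb and the jar where they are.

Things in the scene. Friction and masses are not known exactly. Their poses are not given: they have to be found in the camera images.
- stand: Fixed plywood foot board, 12 mm thick, 170 wide (y), from 87 mm behind to 167 mm in front (+x, away from the robot) of the origin, which is on the counter under the crib's centre. Two bearers 160 long (along x, centred), 24 wide, 24 high are fixed on it at y = +55 and -55 mm, tops 36 mm high.
- crib_center (a point): Point on the stand's vertical axis, 36 mm up, level with the bearers' tops; axes as the stand's. Battens go along y, centres about x = +55 and -55 mm, tops then 60 mm above the counter. Flat slats go on them along x, centres about y = +55 and -55 mm, tops 72 mm above the counter, ends at x = +80 and -80 mm.
- front_edge (a point): Middle of the tower's front foot: on the top of the foot board (12 mm up) at stand x = 80 mm, straight below the front ends of the centred flat slats. The bare board goes on 87 mm further in front. The panel's lower edge stands about 20 mm in front of this point, its width along stand y, leaning back (to -x) 10 to 25 degrees from vertical.
- batten_a_center (a point): Centre of a loose pale wooden square batten, 160 x 24 x 24 mm, 60 g. It lies with three other slats across a dark rubber strip 4 mm thick, side by side about 70 mm apart, with clear gaps of at least 25 mm. Its axes: x along the length, y across the width, z through the thickness.
- batten_b_center (a point): Centre of the second square batten, identical to the first (either may take either place). Its axes: x along the length, y across the width, z through the thickness.
- flat_a_center (a point): Centre of a loose pale wooden flat slat, 160 x 36 x 12 mm, 46 g, lying flat beside the battens on the same strip. Its axes: x along the length, y across the width, z through the thickness.
- flat_b_center (a point): Centre of the second flat slat, identical to the first (either may take either place). Its axes: x along the length, y across the width, z through the thickness.
- panel_center (a point): Centre of the loose dark blank price panel: 10 mm thick (its x), 100 wide (its y), 120 high (its z), about 75 g. It stands upright with about 2 mm play on either face in the slot of a fixed wooden rack; its foot is 12 mm and the slot's walls 38 mm above the counter; each wall is 12 mm thick. The rack is on the other side of the stand from the strip.
- herb: Bystander: terracotta pot with a herb, 100 mm across; pot 88 mm high, leaves to 165 mm. Origin under its centre.
- jar: Bystander: glass jar 64 mm across, 90 mm high. Origin under its centre.
Things that resemble listed ones, but are neither listed nor needed, are in the scene too. What is shaped like the part that bears batten_a_center but red or turquoise is not meant.

How it is judged:
By the outcome, as a careful person would: the job done as asked, in the order asked, and still so for the second after the job is handed in, with the robot touching nothing.
It also fails if it takes over 72 s, if anything falls off the work surface, if the arm or the gripper's body presses on something with over 40 N, if the wrist force passes 120 N, or if a joint passes its speed limit or range.

## Working session

There is one attempt and no reset: what is moved stays moved. The work goes in short steps, Python scripts to look and compute and a tool call to move; the robot and the scene stay as the last step left them, time stands still between calls to the robot, and variables do not carry over. Pictures are saved under pics/ and viewed, and the job is handed in when it is done.

Besides the shell and the picture viewer there is one more tool, called after "Call:" as name(argument=value, ...), one argument or row to a line, values as JSON. move_arm: Moves the arm, as the interface text tells. Its arguments: {"type":"object","properties":{"motion":{"type":"array"},"gripper":{"type":"number"},"grip_force":{"type":"number"}},"required":["motion"]}

```bash
ls; mkdir -p pics; python3 - <<'E'
from bench import bot
import cv2
s=bot.read_state();print(s, bot.tips_ahead)
for n in("scene","top"):
    i=bot.get_image(n);cv2.imwrite(f"pics/{n}0.png",i["color"][...,::-1]);print(n,i["mtx"],i["T"])
i=bot.get_image("wrist");cv2.imwrite("pics/wrist0.png",i["color"][...,::-1]);print(i["mtx"],i["hand_eye"])
E
```

```text
pics
{'time': 0.0, 'q': array([ 1.15287603,  0.4777475 ,  0.02233293,  1.55643557, -0.01149773,
        1.10929739, -0.08308195]), 'dq': array([-5.21085039e-04,  2.83575404e-03, -4.88662362e-04, -6.40282935e-06,
       -8.67380622e-04, -8.03995555e-05, -9.79347270e-04]), 'joint_torque': array([ 5.33888924e-04, -5.82855070e+01,  1.53460175e+00, -2.72612107e+01,
       -5.43881441e-02,  1.70337246e-02,  1.52467514e-04]), 'tcp_pos': array([ 0.2056138 , -0.64231601,  0.23272356]), 'orientation': array([ 9.88021399e-01,  1.54314424e-01, -1.98558787e-04, -8.57173009e-04]), 'force': array([ 0.82603154, -0.17567028,  0.37243213]), 'ft_torque': array([0.07327406, 0.04365274, 0.01760065]), 'grip_width': 1.0039485998853541} 0.011
scene [[367.66069203   0.         321.34164803]
 [  0.         367.66069203 198.9750922 ]
 [  0.           0.           1.        ]] [[-0.72058178  0.59557731 -0.3550346   0.86232963]
 [ 0.69333039  0.62438658 -0.3597699   0.28449774]
 [ 0.00740805 -0.50539991 -0.86285344  0.94839917]
 [ 0.          0.          0.          1.        ]]
top [[504.86079115   0.         319.55930001]
 [  0.         504.86079115 201.00813834]
 [  0.           0.           1.        ]] [[ 0.09743432 -0.97451963  0.20203474  0.24439929]
 [-0.99522628 -0.0965436   0.01428251 -0.07881057]
 [ 0.00558658 -0.20246188 -0.97927421  1.43946395]
 [ 0.          0.          0.          1.        ]]
[[309.65991738   0.         323.38557988]
 [  0.         309.65991738 197.91258043]
 [  0.           0.           1.        ]] [[-6.11085518e-05 -9.52186785e-01 -3.05516484e-01  8.33910011e-02]
 [ 9.99999998e-01 -4.98767020e-05 -4.45691665e-05  2.45286586e-04]
 [ 2.72000168e-05 -3.05516486e-01  9.52186786e-01 -1.50796003e-01]
 [ 0.00000000e+00  0.00000000e+00  0.00000000e+00  1.00000000e+00]]
```

View pics/scene0.png

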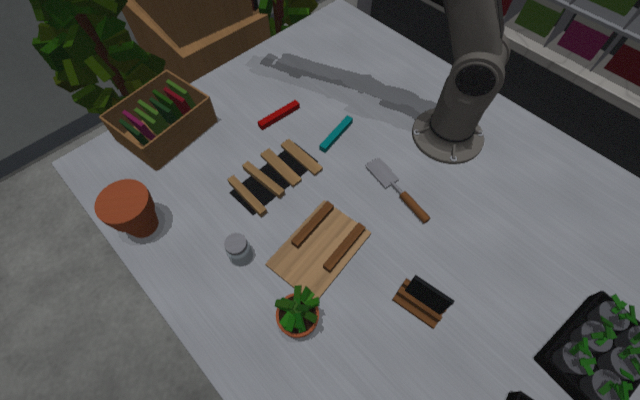

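View pics/top0.png

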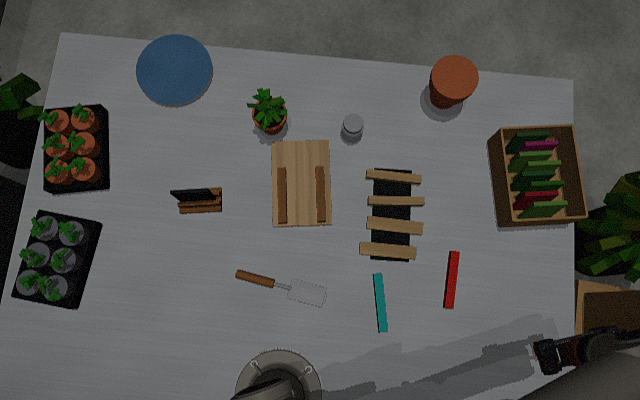

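View pics/wrist0.png

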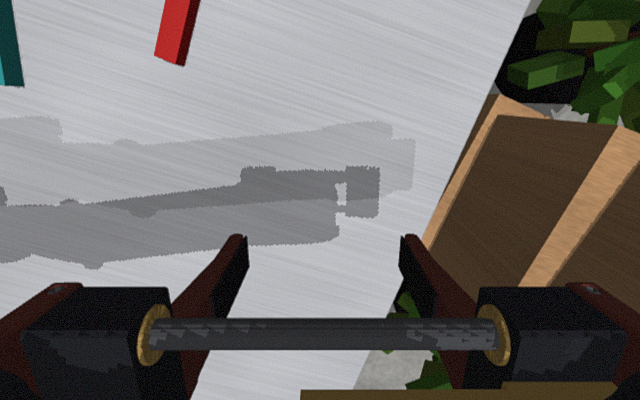

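Top view: four pale slats on the dark strip at about (394,177), (397,201), (394,226) and (388,251). The red (451,279) and turquoise (380,302) bars are decoys. The stand is at (301,183), the rack with the dark panel at (200,200), the herb at (268,112) and the jar at (352,127). I'll zoom in next.

```bash
python3 - <<'E'
import cv2,numpy as np
t=cv2.imread("pics/top0.png");s=cv2.imread("pics/scene0.png")
cv2.imwrite("pics/c1.png",cv2.resize(t[130:270,160:430],None,fx=2.9,fy=2.9,interpolation=cv2.INTER_CUBIC))
cv2.imwrite("pics/c2.png",cv2.resize(s[130:340,220:460],None,fx=2.8,fy=2.8,interpolation=cv2.INTER_CUBIC))
E
```

```text
(no output)
```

View pics/c1.png

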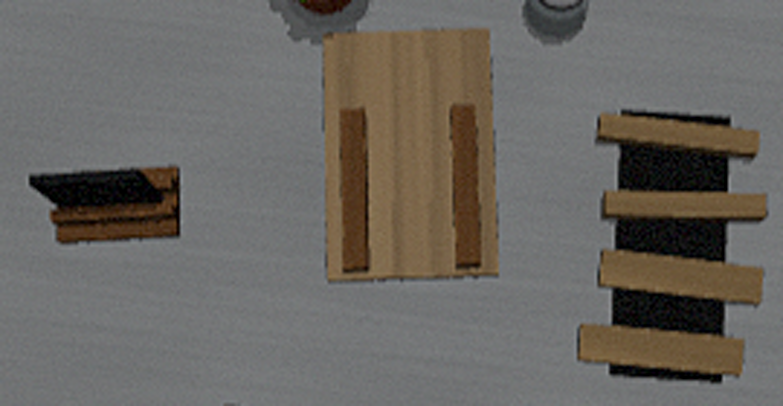

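View pics/c2.png

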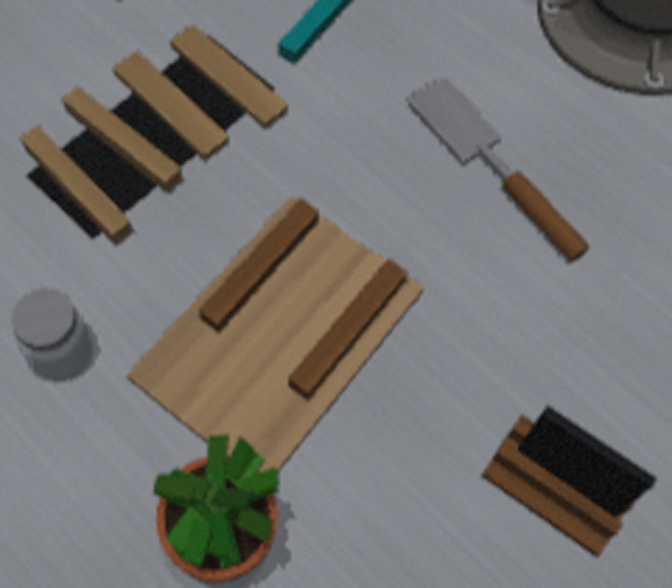

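```bash
cat > h.py <<'E'
import numpy as np,cv2,json
from bench import bot
from scipy.spatial.transform import Rotation as R
def ray(uv,M,T,z):
    uv=np.atleast_2d(uv).astype(float)
    d=np.c_[(uv[:,0]-M[0,2])/M[0,0],(uv[:,1]-M[1,2])/M[1,1],np.ones(len(uv))]@T[:3,:3].T
    o=T[:3,3]; k=(z-o[2])/d[:,2]
    return o+d*k[:,None]
def tcpT(s):
    T=np.eye(4);T[:3,:3]=R.from_quat(s["orientation"]).as_matrix();T[:3,3]=s["tcp_pos"];return T
def cam(n):
    s=bot.read_state();i=bot.get_image(n)
    T=i["T"] if "T" in i else tcpT(s)@i["hand_eye"]
    return i["color"],i["mtx"],T
def go(p,yaw=None,rot=None):
    """print tool-frame shift (cm) and turn to reach world TCP p with jaw axis (tool y) at yaw"""
    s=bot.read_state();T=tcpT(s)
    d=T[:3,:3].T@(np.array(p)-T[:3,3])*100
    if rot is None: rot=down(yaw)
    rv=R.from_matrix(T[:3,:3].T@rot).as_rotvec()
    print("t",round(s["time"],2),"pos",s["tcp_pos"].round(4),"grip",round(s["grip_width"],3),"F",s["force"].round(1),"q",s["q"].round(2))
    print("d cm",d.round(2),"rv",rv.round(4),"rows",np.ceil(max(np.linalg.norm(d)/5,np.linalg.norm(rv)/.15)))
def down(a):
    """tool pointing down, tool y axis along angle a in xy"""
    y=np.array([np.cos(a),np.sin(a),0]);z=np.array([0,0,-1.]);x=np.cross(y,z)
    return np.c_[x,y,z]
E
python3 - <<'E'
from h import *
c,M,T=cam("top")
hsv=cv2.cvtColor(c,cv2.COLOR_RGB2HSV)
m=cv2.inRange(hsv,(8,60,60),(25,255,255))
n,l,st,ce=cv2.connectedComponentsWithStats(m)
for i in range(1,n):
    if st[i,4]<150 or not(160<ce[i][0]<440 and 130<ce[i][1]<300):continue
    cn,_=cv2.findContours((l==i).astype(np.uint8),0,2)
    r=cv2.minAreaRect(cn[0]);b=cv2.boxPoints(r)
    w=ray(b,M,T,0.016)
    print(ce[i].round(1),np.round(r[1],1),"c",w.mean(0).round(3),np.round(w[:,:2],3).tolist())
print("stand corners z12",ray([[160+324/2.9,130+32/2.9],[160+489/2.9,130+28/2.9],[160+498/2.9,130+275/2.9],[160+329/2.9,130+281/2.9]],M,T,.012).round(3))
print("herb",ray([[268,120]],M,T,.088),"jar",ray([[353,120]],M,T,.09))
print("panel top",ray([[160+31/2.9,130+177/2.9],[160+143/2.9,130+172/2.9]],M,T,.132),"rack r",ray([[160+179/2.9,130+168/2.9],[160+179/2.9,130+235/2.9]],M,T,.038))
E
```

```text
[300.8 182.8] [85.4 58.9] c [0.588 0.002 0.016] [[0.703, 0.105], [0.726, -0.067], [0.473, -0.099], [0.451, 0.068]]
[393.8 175.6] [55.3  8.8] c [ 0.635 -0.266  0.016] [[0.623, -0.185], [0.65, -0.186], [0.646, -0.347], [0.62, -0.345]]
[395.4 200. ] [ 9. 55.] c [ 0.564 -0.276  0.016] [[0.569, -0.196], [0.585, -0.354], [0.559, -0.355], [0.543, -0.198]]
[199.7 209. ] [ 5.2 40.3] c [0.48  0.281 0.016] [[0.479, 0.339], [0.497, 0.225], [0.482, 0.222], [0.464, 0.336]]
[394.4 224.9] [56.2 13.2] c [ 0.49  -0.277  0.016] [[0.473, -0.197], [0.511, -0.198], [0.508, -0.359], [0.469, -0.356]]
[387.4 250. ] [56.4 13.4] c [ 0.417 -0.263  0.016] [[0.397, -0.183], [0.436, -0.183], [0.436, -0.343], [0.398, -0.341]]
[254.1 278.2] [39.3  8.6] c [0.301 0.102 0.016] [[0.299, 0.158], [0.322, 0.155], [0.304, 0.046], [0.281, 0.05]]
stand corners z12 [[ 0.705  0.1    0.012]
 [ 0.726 -0.067  0.012]
 [ 0.473 -0.099  0.012]
 [ 0.451  0.066  0.012]]
herb [[0.7414872  0.10865629 0.088     ]] jar [[ 0.76463525 -0.13035233  0.09      ]]
panel top [[0.5021066  0.33561608 0.132     ]
 [0.51684812 0.23452417 0.132     ]] rack r [[0.54391244 0.2224975  0.038     ]
 [0.47760184 0.21337158 0.038     ]]
```

```bash
python3 - <<'E'
from h import *
go([.527,-.25,.25],0.06)
E
```

```text
t 0.2 pos [ 0.2057 -0.6425  0.2331] grip 1.005 F [-0.8  0.   0.3] q [ 1.15  0.48  0.02  1.56 -0.01  1.11 -0.08]
d cm [ 42.57 -27.59  -1.66] rv [-1.0000e-03 -6.0000e-04 -1.3211e+00] rows 11.0
```

Call:
move_arm(
  motion=[
    {"dx":42.6,"dy":-27.6,"dz":-1.7,"rz":-1.321},
    {"dx":42.6,"dy":-27.6,"dz":-1.7,"rz":-1.321},
    {"dx":42.6,"dy":-27.6,"dz":-1.7,"rz":-1.321},
    {"dx":42.6,"dy":-27.6,"dz":-1.7,"rz":-1.321},
    {"dx":42.6,"dy":-27.6,"dz":-1.7,"rz":-1.321},
  ],
  gripper=0.52,
  grip_force=20,
)

```text
$.motion[0]: bad value
```

```bash
python3 - <<'E'
from h import *
go([.527,-.25,.25],0.06)
E
```

```text
t 0.2 pos [ 0.2057 -0.6425  0.2331] grip 1.005 F [-0.8  0.   0.3] q [ 1.15  0.48  0.02  1.56 -0.01  1.11 -0.08]
d cm [ 42.57 -27.59  -1.66] rv [-1.0000e-03 -6.0000e-04 -1.3211e+00] rows 11.0
```

Call:
move_arm(
  motion=[
    {"dx":42.6,"dy":-27.6,"dz":-1.7,"rx":0,"ry":0,"rz":-1.32},
    {"dx":42.6,"dy":-27.6,"dz":-1.7,"rx":0,"ry":0,"rz":-1.32},
    {"dx":42.6,"dy":-27.6,"dz":-1.7,"rx":0,"ry":0,"rz":-1.32},
    {"dx":42.6,"dy":-27.6,"dz":-1.7,"rx":0,"ry":0,"rz":-1.32},
    {"dx":42.6,"dy":-27.6,"dz":-1.7,"rx":0,"ry":0,"rz":-1.32},
  ],
  gripper=0.52,
  grip_force=20,
)

```text
time: 0.7
tcp_pos: [0.365, -0.4478, 0.2422]
orientation: [0.861, 0.508, -0.0, 0.0]
force: [0.2, 0.5, 0.3]
grip_width: 0.582
```

```bash
python3 - <<'E'
from h import *
go([.527,-.25,.25],0.06)
E
```

```text
t 0.7 pos [ 0.365  -0.4478  0.2422] grip 0.582 F [0.2 0.5 0.3] q [ 0.95  0.32 -0.22  1.77  0.08  1.06  0.2 ]
d cm [25.15  4.61 -0.79] rv [ 1.00e-04  3.00e-04 -5.65e-01] rows 6.0
```

Call:
move_arm(
  motion=[
    {"dx":25.15,"dy":4.6,"dz":-0.8,"rx":0,"ry":0,"rz":-0.565},
    {"dx":25.15,"dy":4.6,"dz":-0.8,"rx":0,"ry":0,"rz":-0.565},
    {"dx":25.15,"dy":4.6,"dz":-0.8,"rx":0,"ry":0,"rz":-0.565},
    {"dx":25.15,"dy":4.6,"dz":-0.8,"rx":0,"ry":0,"rz":-0.565},
    {"dx":25.15,"dy":4.6,"dz":-0.8,"rx":0,"ry":0,"rz":-0.565},
  ],
)

```text
time: 1.2
tcp_pos: [0.5243, -0.2557, 0.25]
orientation: [0.687, 0.727, -0.0, 0.0]
force: [-0.6, -0.5, -1.2]
grip_width: 0.521
```

Call:
move_arm(
  motion=[
    {"dx":0.5,"dy":0,"dz":0,"rx":0,"ry":0,"rz":0},
    {"dx":0.5,"dy":0,"dz":0,"rx":0,"ry":0,"rz":0},
  ],
)

```text
time: 1.4
tcp_pos: [0.5239, -0.2502, 0.2497]
orientation: [0.686, 0.727, 0.0, -0.0]
force: [-1.1, 0.1, -0.7]
grip_width: 0.52
```

```bash
python3 - <<'E'
from h import *
go([.527,-.25,.25],0.06)
c,M,T=cam("wrist");cv2.imwrite("pics/w1.png",c[...,::-1])
np.savez("w1.npz",c=c,M=M,T=T)
E
```

```text
t 1.4 pos [ 0.5239 -0.2502  0.2497] grip 0.52 F [-1.1  0.1 -0.7] q [ 0.67  0.34 -0.42  1.75  0.15  1.09  0.26]
d cm [ 0.01  0.31 -0.03] rv [-0.0002 -0.0006 -0.0023] rows 1.0
```

View pics/w1.png

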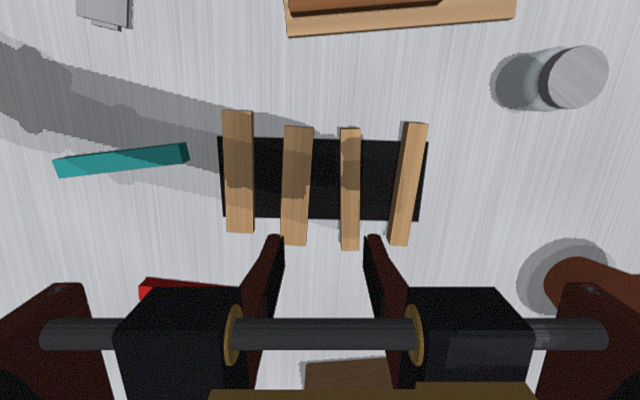

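```bash
cat >> h.py <<'E'
def slats(c,M,T,zb=.004,roi=(200,95,440,260),vmin=30,smin=70):
    """row-wise silhouettes of slats running down the image; -> list of centre, axis yaw, length, width"""
    hsv=cv2.cvtColor(c,cv2.COLOR_RGB2HSV)
    m=cv2.inRange(hsv,(8,smin,vmin),(25,255,255));mm=np.zeros_like(m);x0,y0,x1,y1=roi;mm[y0:y1,x0:x1]=m[y0:y1,x0:x1]
    n,l,st,ce=cv2.connectedComponentsWithStats(mm);out=[]
    D=-T[:3,2]*0;nad=T[:3,:3].T@np.array([0,0,-1.]);nu=M[0,0]*nad[0]/nad[2]+M[0,2]
    for i in range(1,n):
        if st[i,4]<1200: continue
        wpx=st[i,4]/st[i,3]
        for h in ([.012] if st[i,4]/max(st[i,3],1)>24.5 else [.024]):
            rows=range(st[i,1]+8,st[i,1]+st[i,3]-8)
            L=np.array([[np.flatnonzero(l[r]==i)[0],r+.0] for r in rows]);Rr=np.array([[np.flatnonzero(l[r]==i)[-1]+1.,r+.0] for r in rows])
            L[:,0]-=.5;Rr[:,0]-=.5
            zl,zr=(zb+h,zb) if ce[i][0]<nu else (zb,zb+h)
            if abs(ce[i][0]-nu)<15: zl=zr=zb+h
            pl,pr=ray(L,M,T,zl),ray(Rr,M,T,zr)
            def fit(p):
                a=np.polyfit(p[:,1],p[:,0],1);k=abs(np.polyval(a,p[:,1])-p[:,0])<.0015;return np.polyfit(p[k,1],p[k,0],1)
            a,b=fit(pl),fit(pr)
            uc=ce[i][0];top=st[i,1]-.5;bot=st[i,1]+st[i,3]-.5
            # ends via columns median
            cols=[np.flatnonzero(l[:,u]==i) for u in range(int(uc-wpx/4),int(uc+wpx/4))]
            top=np.median([q[0] for q in cols])-.5;bot=np.median([q[-1] for q in cols])+.5
            sl=(ce[i]);
            e1=ray([[uc,top]],M,T,zb)[0];e2=ray([[uc,bot]],M,T,zb+h)[0]
            yc=(e1[1]+e2[1])/2;sa=(a+b)/2
            xc=np.polyval(sa,yc);yaw=np.arctan(-sa[0])
            w=abs(np.polyval(a,yc)-np.polyval(b,yc))*np.cos(yaw)
            out.append((xc,yc,yaw))
            print(ce[i].round(1),"h",h,"c",round(xc,4),round(yc,4),"yaw edges",np.arctan(-a[0]).round(4),np.arctan(-b[0]).round(4),"w",w.round(4),"len",((e1[1]-e2[1])/np.cos(yaw)).round(4))
    return out
E
python3 - <<'E'
from h import *
d=np.load("w1.npz");slats(d["c"],d["M"],d["T"])
E
```

```text
[238.3 170. ] h 0.012 c 0.414 -0.265 yaw edges -0.0063 0.0045 w 0.0362 len 0.1573
[406.3 181.8] h 0.024 c 0.6294 -0.2665 yaw edges -0.0203 -0.0268 w 0.0239 len 0.1581
[295.4 183.8] h 0.012 c 0.4878 -0.2795 yaw edges -0.0176 -0.026 w 0.0369 len 0.1583
[349.8 186.7] h 0.024 c 0.5581 -0.2773 yaw edges 0.0845 0.0713 w 0.0242 len 0.1574
```

```bash
python3 - <<'E'
from h import *
go([.549,.045,.25],0.13)
E
```

```text
t 1.45 pos [ 0.5229 -0.2523  0.2496] grip 0.521 F [-0.5 -0.6  0.5] q [ 0.67  0.34 -0.42  1.75  0.15  1.09  0.26]
d cm [29.55  4.23 -0.05] rv [-0.0008  0.0003 -0.0755] rows 6.0
```

```bash
python3 - <<'E'
from h import *
for i in range(6):
    bot.get_image("wrist");s=bot.read_state();print(s["time"],s["tcp_pos"].round(4),R.from_quat(s["orientation"]).as_rotvec().round(4))
E
```

```text
1.5 [ 0.5223 -0.2536  0.2496] [-2.1625e+00 -2.2786e+00  1.9000e-03]
1.55 [ 0.5221 -0.2541  0.2496] [-2.1638e+00 -2.2774e+00  2.0000e-03]
1.6 [ 0.5221 -0.2542  0.2497] [-2.1643e+00 -2.2770e+00  1.6000e-03]
1.65 [ 0.5222 -0.254   0.2497] [-2.1642e+00 -2.2772e+00  1.3000e-03]
1.7 [ 0.5224 -0.2538  0.2497] [-2.1639e+00 -2.2775e+00  1.0000e-03]
1.75 [ 0.5225 -0.2535  0.2498] [ 2.1634e+00  2.2779e+00 -7.0000e-04]
```

```bash
python3 - <<'E'
from h import *
c,M,T=cam("wrist");slats(c,M,T)
go([.549,.045,.25],0.13)
E
```

```text
[239.5 167.6] h 0.012 c 0.4142 -0.2645 yaw edges -0.0032 0.006 w 0.0361 len 0.158
[408.1 178.4] h 0.024 c 0.6296 -0.266 yaw edges -0.0189 -0.024 w 0.0239 len 0.1586
[296.8 181.1] h 0.012 c 0.488 -0.2794 yaw edges -0.0167 -0.0262 w 0.0367 len 0.159
[351.2 184. ] h 0.024 c 0.5582 -0.2777 yaw edges 0.0842 0.0737 w 0.0244 len 0.1582
t 1.8 pos [ 0.5227 -0.2532  0.2498] grip 0.522 F [0.6 0.7 0.6] q [ 0.68  0.34 -0.42  1.75  0.15  1.09  0.26]
d cm [ 2.964e+01  4.180e+00 -2.000e-02] rv [-0.0002  0.0002 -0.0779] rows 6.0
```

Slats measured and consistent. Next I look at the stand.

Call:
move_arm(
  motion=[
    {"dx":29.6,"dy":4.2,"dz":0,"rx":0,"ry":0,"rz":-0.078},
    {"dx":29.6,"dy":4.2,"dz":0,"rx":0,"ry":0,"rz":-0.078},
    {"dx":29.6,"dy":4.2,"dz":0,"rx":0,"ry":0,"rz":-0.078},
    {"dx":29.6,"dy":4.2,"dz":0,"rx":0,"ry":0,"rz":-0.078},
    {"dx":29.6,"dy":4.2,"dz":0,"rx":0,"ry":0,"rz":-0.078},
  ],
)

```text
time: 2.3
tcp_pos: [0.5449, -0.0018, 0.2501]
orientation: [0.659, 0.752, 0.0, 0.0]
force: [0.4, 0.0, 0.3]
grip_width: 0.524
```

Call:
move_arm(
  motion=[
    {"dx":3,"dy":0.4,"dz":0,"rx":0,"ry":0,"rz":0},
    {"dx":3,"dy":0.4,"dz":0,"rx":0,"ry":0,"rz":0},
    {"dx":3,"dy":0.4,"dz":0,"rx":0,"ry":0,"rz":0},
    {"dx":3,"dy":0.4,"dz":0,"rx":0,"ry":0,"rz":0},
  ],
)

```text
time: 2.7
tcp_pos: [0.5451, 0.0251, 0.2497]
orientation: [0.66, 0.751, -0.0, 0.0]
force: [-0.5, -0.6, 0.2]
grip_width: 0.518
```

```bash
python3 - <<'E'
from h import *
go([.549,.045,.25],0.13)
c,M,T=cam("wrist");cv2.imwrite("pics/w2.png",c[...,::-1])
np.savez("w2.npz",c=c,M=M,T=T)
E
```

```text
t 2.7 pos [0.5451 0.0251 0.2497] grip 0.518 F [-0.5 -0.6  0.2] q [ 0.3   0.3  -0.56  1.82  0.18  1.07 -0.2 ]
d cm [ 1.92  0.65 -0.03] rv [-0.0004  0.0009 -0.0007] rows 1.0
```

View pics/w2.png

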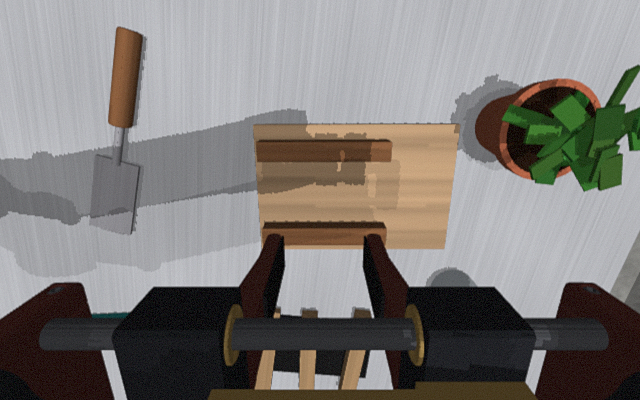

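```bash
cat >> h.py <<'E'
def lineedge(m,axis,rng,first,lo,hi):
    """edge pixel positions: axis 'r' rows-> first/last col, 'c' cols-> first/last row"""
    pts=[]
    for k in rng:
        v=m[k,lo:hi] if axis=='r' else m[lo:hi,k]
        q=np.flatnonzero(v)
        if len(q)==0: continue
        e=(q[0]-.5 if first else q[-1]+.5)+lo
        pts.append([e,k] if axis=='r' else [k,e])
    return np.array(pts,float)
def fitw(p):
    """robust line of world points -> point, angle"""
    v=cv2.fitLine((p[:,:2]*1000).astype(np.float32),cv2.DIST_HUBER,0,.01,.01).ravel()
    a=np.arctan2(v[1],v[0]);
    return v[2:]/1000,a
E
python3 - <<'E'
from h import *
d=np.load("w2.npz");c,M,T=d["c"],d["M"],d["T"]
hsv=cv2.cvtColor(c,cv2.COLOR_RGB2HSV)
m=cv2.inRange(hsv,(8,60,25),(25,255,255))
cv2.imwrite("pics/m2.png",m)
L=lineedge(m,'r',range(132,225),True,235,330);Rg=lineedge(m,'r',range(132,240),False,330,475)
U=lineedge(m,'c',range(265,445),True,110,200);B=lineedge(m,'c',range(395,440),False,200,262)
for n,e,z in(("back",L,.012),("front",Rg,.012),("left",U,0),("right",B,.012)):
    p,a=fitw(ray(e,M,T,z));print(n,p.round(4),np.degrees(a).round(2))
# bearers: darker brown
hsv2=hsv.copy();print("bearer hsv",hsv[150,300],hsv[150,380],"board",hsv[200,420],hsv[180,300], hsv[228,310],hsv[240,310])
cv2.imwrite("pics/z2.png",cv2.resize(c[110:260,240:470,::-1],None,fx=3.4,fy=3.4,interpolation=cv2.INTER_CUBIC))
E
```

```text
back [ 0.4603 -0.0025] -82.44
front [0.7119 0.0291] -82.51
left [0.603 0.087] 7.41
right [ 0.6835 -0.0725] 7.42
bearer hsv [ 14 155  84] [ 13 150 119] board [ 16  91 199] [ 17  90 102] [ 12 134  93] [ 12 138 118]
```

View pics/z2.png

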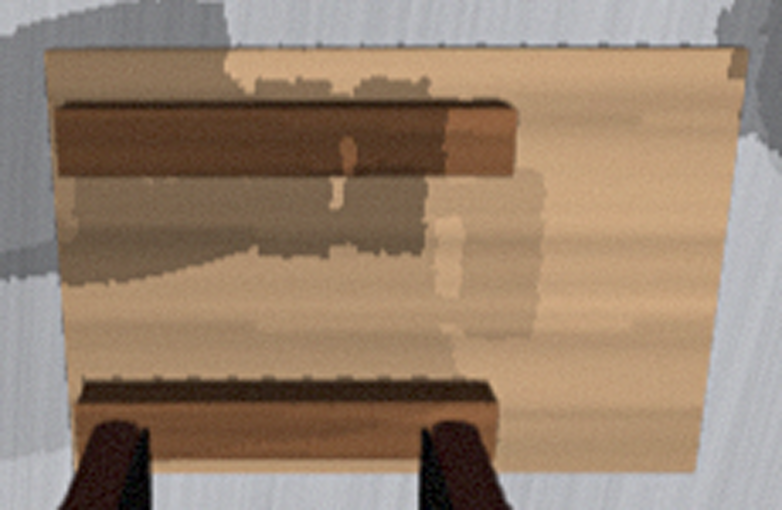

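```bash
python3 - <<'E'
from h import *
a=np.radians(7.45);X=np.array([np.cos(a),np.sin(a)]);Y=np.array([-X[1],X[0]])
b,f,l,r=map(np.array,([.4603,-.0025],[.7119,.0291],[.603,.087],[.6835,-.0725]))
print("xs",b@X+.087,f@X-.167,"span",(f-b)@X,"ys",l@Y-.085,r@Y+.085,"span",(l-r)@Y)
x0=(b@X+.087+f@X-.167)/2;y0=(l@Y-.085+r@Y+.085)/2
O=X*x0+Y*y0;print("O",O)
d=np.load("w2.npz");c,M,T=d["c"],d["M"],d["T"]
hsv=cv2.cvtColor(c,cv2.COLOR_RGB2HSV)
m=cv2.inRange(hsv,(8,118,25),(25,255,255))
# bearer tops at z .036: left bearer lower edge (top face), ends
for n,e in(("Lb far edge",lineedge(m,'c',range(265,385),False,145,175)),("Lb backend",lineedge(m,'r',range(144,158),True,245,300)),("Lb frontend",lineedge(m,'r',range(144,158),False,330,410))):
    p=ray(e,M,T,.036)[:,:2]-O;print(n,np.median(p@X).round(4),np.median(p@Y).round(4))
E
```

```text
xs 0.5430901742979077 0.5426635509031067 span 0.2535733766051989 ys -0.0769199692124081 -0.07551123830091756 span 0.16859126908850947
O [ 0.54817629 -0.00518229]
Lb far edge 0.001 0.043
Lb backend -0.0795 0.0561
Lb frontend 0.0795 0.056
```

```bash
python3 - <<'E'
from h import *
go([.6296,-.266,.10],-.0215)
E
```

```text
t 2.75 pos [0.545  0.025  0.2497] grip 0.517 F [-0.1 -0.7 -0.3] q [ 0.3   0.3  -0.56  1.82  0.18  1.07 -0.2 ]
d cm [-29.93   4.65  14.99] rv [-0.0003  0.0008  0.1504] rows 7.0
```

Call:
move_arm(
  motion=[
    {"dx":-29.9,"dy":4.65,"dz":15,"rx":0,"ry":0,"rz":0.15},
    {"dx":-29.9,"dy":4.65,"dz":15,"rx":0,"ry":0,"rz":0.15},
    {"dx":-29.9,"dy":4.65,"dz":15,"rx":0,"ry":0,"rz":0.15},
    {"dx":-29.9,"dy":4.65,"dz":15,"rx":0,"ry":0,"rz":0.15},
    {"dx":-29.9,"dy":4.65,"dz":15,"rx":0,"ry":0,"rz":0.15},
  ],
)

```text
time: 3.25
tcp_pos: [0.6079, -0.1917, 0.1379]
orientation: [0.714, 0.7, -0.0, 0.0]
force: [0.2, 0.2, 0.1]
grip_width: 0.522
```

```bash
python3 - <<'E'
from h import *
go([.6296,-.266,.08],-.0215)
E
```

```text
t 3.25 pos [ 0.6079 -0.1917  0.1379] grip 0.522 F [0.2 0.2 0.1] q [ 0.51  0.55 -0.41  1.71  0.26  0.94 -0.03]
d cm [-7.38  2.32  5.79] rv [-0.0001  0.001   0.0007] rows 2.0
```

Call:
move_arm(
  motion=[
    {"dx":-7.4,"dy":2.3,"dz":5.8,"rx":0,"ry":0,"rz":0},
    {"dx":-7.4,"dy":2.3,"dz":5.8,"rx":0,"ry":0,"rz":0},
    {"dx":-7.4,"dy":2.3,"dz":5.8,"rx":0,"ry":0,"rz":0},
    {"dx":-7.4,"dy":2.3,"dz":5.8,"rx":0,"ry":0,"rz":0},
    {"dx":-7.4,"dy":2.3,"dz":5.8,"rx":0,"ry":0,"rz":0},
  ],
)

```text
time: 3.75
tcp_pos: [0.6302, -0.2614, 0.0817]
orientation: [0.713, 0.701, 0.001, 0.0]
force: [0.7, 0.7, 0.3]
grip_width: 0.52
```

```bash
python3 - <<'E'
from h import *
go([.6296,-.266,.018],-.0215)
E
```

```text
t 3.75 pos [ 0.6302 -0.2614  0.0817] grip 0.52 F [0.7 0.7 0.3] q [ 0.56  0.68 -0.38  1.63  0.3   0.89  0.05]
d cm [-0.46 -0.06  6.37] rv [ 0.0012 -0.0005  0.0039] rows 2.0
```

Call:
move_arm(
  motion=[
    {"dx":-0.45,"dy":-0.05,"dz":3,"rx":0,"ry":0,"rz":0.004},
    {"dx":-0.45,"dy":-0.05,"dz":6.3,"rx":0,"ry":0,"rz":0.004},
    {"dx":-0.45,"dy":-0.05,"dz":6.3,"rx":0,"ry":0,"rz":0.004},
    {"dx":-0.45,"dy":-0.05,"dz":6.3,"rx":0,"ry":0,"rz":0.004},
  ],
)

```text
time: 4.15
tcp_pos: [0.6299, -0.2652, 0.019]
orientation: [0.714, 0.7, 0.0, 0.0]
force: [0.7, 0.4, 0.6]
grip_width: 0.516
```

```bash
python3 - <<'E'
from h import *
go([.6296,-.266,.018],-.0215)
E
```

```text
t 4.15 pos [ 0.6299 -0.2652  0.019 ] grip 0.516 F [0.7 0.4 0.6] q [ 0.55  0.76 -0.35  1.65  0.34  0.8   0.03]
d cm [-0.08 -0.03  0.1 ] rv [ 0.0007 -0.0003  0.0013] rows 1.0
```

Good. Close.

Call:
move_arm(
  motion=[
    {"dx":-0.05,"dy":0,"dz":0.1,"rx":0,"ry":0,"rz":0},
    {"dx":-0.05,"dy":0,"dz":0.1,"rx":0,"ry":0,"rz":0},
    {"dx":-0.05,"dy":0,"dz":0.1,"rx":0,"ry":0,"rz":0},
    {"dx":-0.05,"dy":0,"dz":0.1,"rx":0,"ry":0,"rz":0},
    {"dx":-0.05,"dy":0,"dz":0.1,"rx":0,"ry":0,"rz":0},
  ],
  gripper=0.1,
  grip_force=20,
)

```text
time: 4.65
tcp_pos: [0.6297, -0.2672, 0.0176]
orientation: [0.715, 0.699, 0.0, 0.0]
force: [-1.4, 0.7, 6.5]
grip_width: 0.27
```

```bash
python3 - <<'E'
from h import *
go([.6302,-.265,.12],-.0215)
go([.6027,.0019,.12],.13)
E
```

```text
t 4.65 pos [ 0.6297 -0.2672  0.0176] grip 0.27 F [-1.4  0.7  6.5] q [ 0.55  0.76 -0.35  1.65  0.34  0.79  0.03]
d cm [  0.22   0.06 -10.24] rv [ 0.0008  0.0003 -0.0007] rows 3.0
t 4.65 pos [ 0.6297 -0.2672  0.0176] grip 0.27 F [-1.4  0.7  6.5] q [ 0.55  0.76 -0.35  1.65  0.34  0.79  0.03]
d cm [ 26.84  -3.28 -10.25] rv [ 0.0007  0.0003 -0.1522] rows 6.0
```

Call:
move_arm(
  motion=[
    {"dx":0,"dy":0,"dz":-4.5,"rx":0,"ry":0,"rz":0},
    {"dx":0,"dy":0,"dz":-9,"rx":0,"ry":0,"rz":0},
    {"dx":26.7,"dy":-3.3,"dz":-10.2,"rx":0,"ry":0,"rz":-0.152},
    {"dx":26.7,"dy":-3.3,"dz":-10.2,"rx":0,"ry":0,"rz":-0.152},
    {"dx":26.7,"dy":-3.3,"dz":-10.2,"rx":0,"ry":0,"rz":-0.152},
  ],
)

```text
time: 5.15
tcp_pos: [0.6138, -0.1169, 0.1139]
orientation: [0.66, 0.751, 0.0, 0.0]
force: [1.4, 0.7, -1.0]
grip_width: 0.273
```

```bash
python3 - <<'E'
from h import *
go([.6028,.0007,.12],.13)
E
```

```text
t 5.15 pos [ 0.6138 -0.1169  0.1139] grip 0.273 F [ 1.4  0.7 -1. ] q [ 0.42  0.57 -0.45  1.76  0.31  0.89 -0.04]
d cm [11.8   0.42 -0.61] rv [ 0.0006  0.     -0.0012] rows 3.0
```

Call:
move_arm(
  motion=[
    {"dx":11.3,"dy":0.4,"dz":-0.6,"rx":0,"ry":0,"rz":0},
    {"dx":11.3,"dy":0.4,"dz":-0.6,"rx":0,"ry":0,"rz":0},
    {"dx":11.3,"dy":0.4,"dz":-0.6,"rx":0,"ry":0,"rz":0},
    {"dx":11.3,"dy":0.4,"dz":1,"rx":0,"ry":0,"rz":0},
    {"dx":11.3,"dy":0.4,"dz":3,"rx":0,"ry":0,"rz":0},
  ],
)

```text
time: 5.65
tcp_pos: [0.6041, -0.0072, 0.0828]
orientation: [0.66, 0.751, -0.0, 0.001]
force: [0.5, -0.2, -1.1]
grip_width: 0.269
```

```bash
python3 - <<'E'
from h import *
bot.get_image("top");bot.get_image("top");bot.get_image("top")
go([.6028,.0007,.053],.13)
E
```

```text
t 5.8 pos [ 0.6021 -0.0083  0.0812] grip 0.27 F [-0.4 -0.7 -1.1] q [ 0.25  0.58 -0.45  1.83  0.34  0.81 -0.25]
d cm [0.88 0.2  2.81] rv [-0.0044  0.0008 -0.0029] rows 1.0
```

Call:
move_arm(
  motion=[
    {"dx":0.88,"dy":0.2,"dz":2,"rx":-0.004,"ry":0,"rz":-0.003},
    {"dx":0.88,"dy":0.2,"dz":2.4,"rx":-0.004,"ry":0,"rz":-0.003},
    {"dx":0.88,"dy":0.2,"dz":2.4,"rx":-0.004,"ry":0,"rz":-0.003},
    {"dx":0.88,"dy":0.2,"dz":2.4,"rx":-0.004,"ry":0,"rz":-0.003},
    {"dx":0.88,"dy":0.2,"dz":2.4,"rx":-0.004,"ry":0,"rz":-0.003},
  ],
)

```text
time: 6.3
tcp_pos: [0.605, 0.0029, 0.0604]
orientation: [0.659, 0.752, 0.002, 0.002]
force: [0.3, -0.8, -0.7]
grip_width: 0.27
```

```bash
python3 - <<'E'
from h import *
go([.6028,.0007,.050],.13)
E
```

```text
t 6.3 pos [0.605  0.0029 0.0604] grip 0.27 F [ 0.3 -0.8 -0.7] q [ 0.22  0.61 -0.44  1.84  0.36  0.77 -0.28]
d cm [-0.19 -0.25  1.03] rv [0.0052 0.0004 0.0021] rows 1.0
```

```bash
python3 - <<'E'
from h import *
for i in range(6):
    bot.get_image("top");s=bot.read_state();print(s["time"],s["tcp_pos"].round(4),s["force"].round(1))
go([.6028,.0007,.050],.13)
E
```

```text
6.35 [0.6049 0.003  0.0603] [ 0.3  0.1 -0.4]
6.4 [0.6048 0.0032 0.0602] [ 0.2 -0.3 -1.5]
6.45 [0.6047 0.0032 0.0601] [ 0.3  0.7 -0.1]
6.5 [0.6046 0.0034 0.06  ] [ 0.1 -0.  -1.2]
6.55 [0.6045 0.0034 0.0598] [ 0.2  0.2 -0.5]
6.6 [0.6045 0.0034 0.0597] [0.4 0.2 0.2]
t 6.6 pos [0.6045 0.0034 0.0597] grip 0.271 F [0.4 0.2 0.2] q [ 0.22  0.61 -0.44  1.84  0.36  0.77 -0.28]
d cm [-0.25 -0.21  0.97] rv [0.0044 0.0001 0.0029] rows 1.0
```

Call:
move_arm(
  motion=[
    {"dx":-0.25,"dy":-0.2,"dz":0.6,"rx":0.003,"ry":0,"rz":0.002},
    {"dx":-0.25,"dy":-0.2,"dz":0.6,"rx":0.003,"ry":0,"rz":0.002},
    {"dx":-0.25,"dy":-0.2,"dz":0.6,"rx":0.003,"ry":0,"rz":0.002},
    {"dx":-0.25,"dy":-0.2,"dz":0.6,"rx":0.003,"ry":0,"rz":0.002},
  ],
)

```text
time: 7.0
tcp_pos: [0.6027, 0.0009, 0.0534]
orientation: [0.659, 0.752, 0.0, 0.0]
force: [0.6, -0.0, -1.5]
grip_width: 0.269
```

```bash
python3 - <<'E'
from h import *
go([.6028,.0007,.050],.13)
E
```

```text
t 7.0 pos [0.6027 0.0009 0.0534] grip 0.269 F [ 0.6 -0.  -1.5] q [ 0.22  0.62 -0.44  1.84  0.36  0.76 -0.28]
d cm [-0.02  0.01  0.34] rv [ 0.0009 -0.0001  0.001 ] rows 1.0
```

Call:
move_arm(
  motion=[
    {"dx":0,"dy":0,"dz":0.35,"rx":0.001,"ry":0,"rz":0.001},
    {"dx":0,"dy":0,"dz":0.35,"rx":0.001,"ry":0,"rz":0.001},
    {"dx":0,"dy":0,"dz":0.35,"rx":0.001,"ry":0,"rz":0.001},
  ],
)

```text
time: 7.3
tcp_pos: [0.6027, 0.0008, 0.0499]
orientation: [0.66, 0.752, -0.0, -0.0]
force: [-1.4, -0.5, -0.6]
grip_width: 0.268
```

```bash
python3 - <<'E'
from h import *
go([.6028,.0007,.050],.13)
E
```

```text
t 7.3 pos [0.6027 0.0008 0.0499] grip 0.268 F [-1.4 -0.5 -0.6] q [ 0.22  0.62 -0.43  1.84  0.37  0.75 -0.28]
d cm [-0.01  0.01 -0.01] rv [-0.0002 -0.      0.    ] rows 1.0
```

Call:
move_arm(
  motion=[
    {"dx":0,"dy":0,"dz":0.1,"rx":0,"ry":0,"rz":0},
    {"dx":0,"dy":0,"dz":0.1,"rx":0,"ry":0,"rz":0},
  ],
)

```text
time: 7.5
tcp_pos: [0.6028, 0.0008, 0.0496]
orientation: [0.66, 0.752, -0.0, 0.0]
force: [-2.3, -0.2, 5.1]
grip_width: 0.27
```

Call:
move_arm(
  motion=[
    {"dx":0,"dy":0,"dz":0,"rx":0,"ry":0,"rz":0},
    {"dx":0,"dy":0,"dz":0,"rx":0,"ry":0,"rz":0},
    {"dx":0,"dy":0,"dz":0,"rx":0,"ry":0,"rz":0},
  ],
  gripper=0.52,
)

```text
time: 7.8
tcp_pos: [0.6027, 0.0008, 0.0489]
orientation: [0.66, 0.752, 0.0, 0.0]
force: [-0.7, -0.3, -0.3]
grip_width: 0.499
```

```bash
python3 - <<'E'
from h import *
go([.5582,-.2777,.09],.079)
E
```

```text
t 7.8 pos [0.6027 0.0008 0.0489] grip 0.499 F [-0.7 -0.3 -0.3] q [ 0.22  0.63 -0.43  1.84  0.37  0.75 -0.28]
d cm [-27.03  -8.03  -4.11] rv [0.    0.    0.051] rows 6.0
```

Call:
move_arm(
  motion=[
    {"dx":0,"dy":0,"dz":-4.5,"rx":0,"ry":0,"rz":0},
    {"dx":0,"dy":0,"dz":-8,"rx":0,"ry":0,"rz":0},
    {"dx":-27,"dy":-8,"dz":-8,"rx":0,"ry":0,"rz":0.051},
    {"dx":-27,"dy":-8,"dz":-8,"rx":0,"ry":0,"rz":0.051},
    {"dx":-27,"dy":-8,"dz":-8,"rx":0,"ry":0,"rz":0.051},
  ],
)

```text
time: 8.3
tcp_pos: [0.579, -0.1488, 0.1295]
orientation: [0.678, 0.735, 0.0, 0.001]
force: [0.6, -0.6, 0.2]
grip_width: 0.52
```

```bash
python3 - <<'E'
from h import *
go([.5582,-.2777,.09],.079)
E
```

```text
t 8.3 pos [ 0.579  -0.1488  0.1295] grip 0.52 F [ 0.6 -0.6  0.2] q [ 0.49  0.51 -0.45  1.81  0.28  0.88 -0.01]
d cm [-12.68  -3.11   3.95] rv [0.001  0.0005 0.0011] rows 3.0
```

Call:
move_arm(
  motion=[
    {"dx":-12.8,"dy":-3.1,"dz":3.95,"rx":0,"ry":0,"rz":0},
    {"dx":-12.8,"dy":-3.1,"dz":3.95,"rx":0,"ry":0,"rz":0},
    {"dx":-12.8,"dy":-3.1,"dz":3.95,"rx":0,"ry":0,"rz":0},
    {"dx":-12.8,"dy":-3.1,"dz":3.95,"rx":0,"ry":0,"rz":0},
    {"dx":-12.8,"dy":-3.1,"dz":3.95,"rx":0,"ry":0,"rz":0},
  ],
)

```text
time: 8.8
tcp_pos: [0.5577, -0.2781, 0.0889]
orientation: [0.679, 0.734, -0.0, -0.0]
force: [1.2, 0.3, -0.8]
grip_width: 0.518
```

```bash
python3 - <<'E'
from h import *
go([.5582,-.2777,.018],.079)
E
```

```text
t 8.8 pos [ 0.5577 -0.2781  0.0889] grip 0.518 F [ 1.2  0.3 -0.8] q [ 0.66  0.59 -0.41  1.78  0.3   0.84  0.19]
d cm [0.03 0.05 7.09] rv [-0.0007 -0.0006 -0.0023] rows 2.0
```

Call:
move_arm(
  motion=[
    {"dx":0.03,"dy":0.05,"dz":4,"rx":0,"ry":0,"rz":-0.002},
    {"dx":0.03,"dy":0.05,"dz":7.05,"rx":0,"ry":0,"rz":-0.002},
    {"dx":0.03,"dy":0.05,"dz":7.05,"rx":0,"ry":0,"rz":-0.002},
    {"dx":0.03,"dy":0.05,"dz":7.05,"rx":0,"ry":0,"rz":-0.002},
  ],
)

```text
time: 9.2
tcp_pos: [0.5597, -0.2748, 0.0191]
orientation: [0.677, 0.736, 0.001, -0.0]
force: [-0.1, 0.7, 0.4]
grip_width: 0.519
```

```bash
python3 - <<'E'
from h import *
go([.5582,-.2777,.018],.079)
E
```

```text
t 9.2 pos [ 0.5597 -0.2748  0.0191] grip 0.519 F [-0.1  0.7  0.4] q [ 0.63  0.69 -0.37  1.8   0.35  0.72  0.15]
d cm [-0.28 -0.17  0.1 ] rv [ 0.0003 -0.0012  0.0049] rows 1.0
```

Call:
move_arm(
  motion=[
    {"dx":-0.28,"dy":-0.15,"dz":0.05,"rx":0,"ry":0,"rz":0.005},
    {"dx":-0.28,"dy":-0.15,"dz":0.05,"rx":0,"ry":0,"rz":0.005},
  ],
)

```text
time: 9.4
tcp_pos: [0.5578, -0.28, 0.0192]
orientation: [0.68, 0.733, 0.0, 0.0]
force: [0.1, -0.0, 0.1]
grip_width: 0.524
```

Call:
move_arm(
  motion=[
    {"dx":0,"dy":0,"dz":0,"rx":0,"ry":0,"rz":0},
    {"dx":0,"dy":0,"dz":0,"rx":0,"ry":0,"rz":0},
    {"dx":0,"dy":0,"dz":0,"rx":0,"ry":0,"rz":0},
    {"dx":0,"dy":0,"dz":0,"rx":0,"ry":0,"rz":0},
  ],
  gripper=0.1,
)

```text
time: 9.8
tcp_pos: [0.5578, -0.28, 0.0188]
orientation: [0.68, 0.733, 0.0, 0.0]
force: [0.1, 1.0, 1.1]
grip_width: 0.269
```

```bash
python3 - <<'E'
from h import *
go([.5582,-.2777,.018],.079)
go([.4937,-.0123,.1],.13)
E
```

```text
t 9.8 pos [ 0.5578 -0.28    0.0188] grip 0.269 F [0.1 1.  1.1] q [ 0.64  0.69 -0.37  1.8   0.35  0.72  0.15]
d cm [0.22 0.06 0.08] rv [ 0.0005  0.0001 -0.003 ] rows 1.0
t 9.8 pos [ 0.5578 -0.28    0.0188] grip 0.269 F [0.1 1.  1.1] q [ 0.64  0.69 -0.37  1.8   0.35  0.72  0.15]
d cm [27.17 -4.35 -8.13] rv [ 0.0005  0.0001 -0.054 ] rows 6.0
```

Call:
move_arm(
  motion=[
    {"dx":0,"dy":0,"dz":-4.5,"rx":0,"ry":0,"rz":0},
    {"dx":0,"dy":0,"dz":-9,"rx":0,"ry":0,"rz":0},
    {"dx":26.9,"dy":-4.3,"dz":-9,"rx":0,"ry":0,"rz":-0.054},
    {"dx":26.9,"dy":-4.3,"dz":-9,"rx":0,"ry":0,"rz":-0.054},
    {"dx":26.9,"dy":-4.3,"dz":-9,"rx":0,"ry":0,"rz":-0.054},
  ],
)

```text
time: 10.3
tcp_pos: [0.5221, -0.1328, 0.1089]
orientation: [0.66, 0.751, 0.0, 0.0]
force: [1.8, 0.6, -0.8]
grip_width: 0.268
```

```bash
python3 - <<'E'
from h import *
go([.494,-.0146,.1],.13)
E
```

```text
t 10.3 pos [ 0.5221 -0.1328  0.1089] grip 0.268 F [ 1.8  0.6 -0.8] q [ 0.51  0.45 -0.47  1.97  0.29  0.79  0.  ]
d cm [12.09 -1.27  0.88] rv [ 0.0008  0.0003 -0.0012] rows 3.0
```

Call:
move_arm(
  motion=[
    {"dx":12.1,"dy":-1.3,"dz":0,"rx":0,"ry":0,"rz":0},
    {"dx":12.1,"dy":-1.3,"dz":0,"rx":0,"ry":0,"rz":0},
    {"dx":12.1,"dy":-1.3,"dz":0,"rx":0,"ry":0,"rz":0},
    {"dx":12.1,"dy":-1.3,"dz":2,"rx":0,"ry":0,"rz":0},
    {"dx":12.1,"dy":-1.3,"dz":3.5,"rx":0,"ry":0,"rz":0},
  ],
)

```text
time: 10.8
tcp_pos: [0.4939, -0.0146, 0.0733]
orientation: [0.659, 0.752, 0.0, 0.0]
force: [0.6, -0.0, -0.2]
grip_width: 0.276
```

Call:
move_arm(
  motion=[
    {"dx":0,"dy":0,"dz":0,"rx":0,"ry":0,"rz":0},
    {"dx":0,"dy":0,"dz":0,"rx":0,"ry":0,"rz":0},
  ],
)

```text
time: 11.0
tcp_pos: [0.494, -0.0158, 0.0736]
orientation: [0.66, 0.752, -0.0, -0.0]
force: [-0.5, -0.3, -0.0]
grip_width: 0.272
```

```bash
python3 - <<'E'
from h import *
go([.494,-.0146,.055],.13)
E
```

```text
t 11.0 pos [ 0.494  -0.0158  0.0736] grip 0.272 F [-0.5 -0.3 -0. ] q [ 0.3   0.46 -0.48  2.09  0.33  0.68 -0.27]
d cm [0.12 0.02 1.86] rv [-0.0006 -0.0001 -0.0001] rows 1.0
```

Call:
move_arm(
  motion=[
    {"dx":0.12,"dy":0.02,"dz":1.86,"rx":0,"ry":0,"rz":0},
    {"dx":0.12,"dy":0.02,"dz":1.86,"rx":0,"ry":0,"rz":0},
    {"dx":0.12,"dy":0.02,"dz":1.86,"rx":0,"ry":0,"rz":0},
    {"dx":0.12,"dy":0.02,"dz":1.86,"rx":0,"ry":0,"rz":0},
  ],
)

```text
time: 11.4
tcp_pos: [0.4947, -0.0147, 0.0558]
orientation: [0.66, 0.751, 0.0, 0.0]
force: [-0.5, -0.3, 0.3]
grip_width: 0.273
```

```bash
python3 - <<'E'
from h import *
go([.494,-.0146,.051],.13)
E
```

```text
t 11.4 pos [ 0.4947 -0.0147  0.0558] grip 0.273 F [-0.5 -0.3  0.3] q [ 0.29  0.48 -0.47  2.09  0.36  0.64 -0.3 ]
d cm [ 0.02 -0.07  0.48] rv [ 0.0012  0.0002 -0.0003] rows 1.0
```

Call:
move_arm(
  motion=[
    {"dx":0.02,"dy":-0.05,"dz":0.48,"rx":0.001,"ry":0,"rz":0},
    {"dx":0.02,"dy":-0.05,"dz":0.48,"rx":0.001,"ry":0,"rz":0},
    {"dx":0.02,"dy":-0.05,"dz":0.52,"rx":0.001,"ry":0,"rz":0},
    {"dx":0.02,"dy":-0.05,"dz":0.55,"rx":0.001,"ry":0,"rz":0},
  ],
)

```text
time: 11.8
tcp_pos: [0.4944, -0.0145, 0.0505]
orientation: [0.66, 0.751, -0.0, 0.0]
force: [-3.1, -0.4, 15.9]
grip_width: 0.272
```

```bash
python3 - <<'E'
from h import *
go([.494,-.0146,.051],.13)
E
```

```text
t 11.8 pos [ 0.4944 -0.0145  0.0505] grip 0.272 F [-3.1 -0.4 15.9] q [ 0.28  0.49 -0.46  2.1   0.37  0.63 -0.3 ]
d cm [-0.01 -0.04 -0.05] rv [ 0.0003  0.0008 -0.0002] rows 1.0
```

Call:
move_arm(
  motion=[
    {"dx":0,"dy":0,"dz":-0.05,"rx":0,"ry":0,"rz":0},
    {"dx":0,"dy":0,"dz":-0.05,"rx":0,"ry":0,"rz":0},
    {"dx":0,"dy":0,"dz":-0.05,"rx":0,"ry":0,"rz":0},
  ],
  gripper=0.56,
)

```text
time: 12.1
tcp_pos: [0.4934, -0.0145, 0.0498]
orientation: [0.66, 0.752, -0.0, -0.0]
force: [-0.2, 0.3, -0.1]
grip_width: 0.505
```

Call:
move_arm(
  motion=[
    {"dx":0,"dy":0,"dz":-5,"rx":0,"ry":0,"rz":0},
    {"dx":1,"dy":1,"dz":-10,"rx":0,"ry":0,"rz":0},
    {"dx":3,"dy":2,"dz":-15,"rx":0,"ry":0,"rz":0},
    {"dx":3,"dy":2,"dz":-18,"rx":0,"ry":0,"rz":0},
    {"dx":3,"dy":2,"dz":-18,"rx":0,"ry":0,"rz":0},
  ],
)

```text
time: 12.6
tcp_pos: [0.5128, 0.0195, 0.2349]
orientation: [0.659, 0.752, 0.003, 0.003]
force: [-0.1, 0.3, 0.2]
grip_width: 0.561
```

```bash
python3 - <<'E'
from h import *
bot.get_image("top");bot.get_image("top")
c,M,T=cam("wrist");cv2.imwrite("pics/w3.png",c[...,::-1])
np.savez("w3.npz",c=c,M=M,T=T)
go([.488,-.2785,.09],-.0215)
E
```

```text
t 12.75 pos [0.509  0.0175 0.229 ] grip 0.561 F [-0.5  0.4 -0.1] q [ 0.34  0.26 -0.58  1.92  0.17  1.01 -0.19]
d cm [-29.07  -5.88  13.92] rv [-0.0023  0.0005  0.151 ] rows 7.0
```

View pics/w3.png

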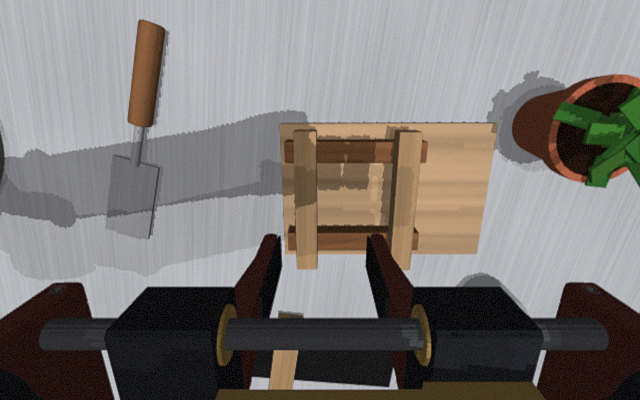

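```bash
python3 - <<'E'
from h import *
d=np.load("w3.npz");c=d["c"]
cv2.imwrite("pics/z3.png",cv2.resize(c[115:275,275:435,::-1],None,fx=3.7,fy=3.7,interpolation=cv2.INTER_CUBIC))
E
```

```text
(no output)
```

View pics/z3.png

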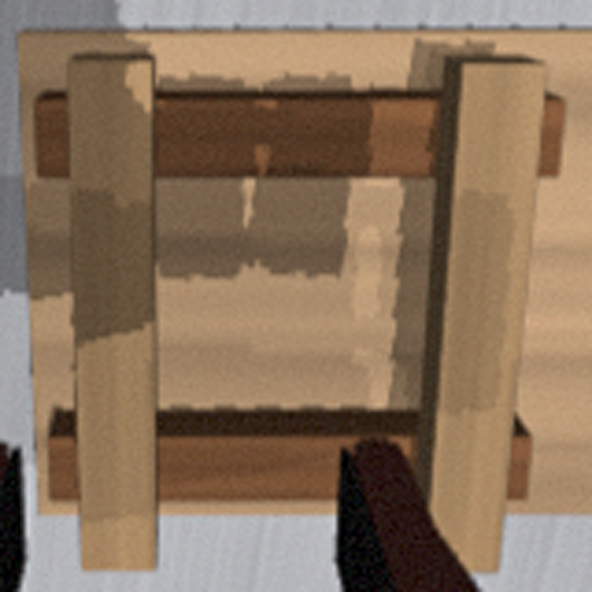

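```bash
python3 - <<'E'
from h import *
d=np.load("w3.npz");M,T=d["M"],d["T"]
a=.13;X=np.array([np.cos(a),np.sin(a)]);Y=np.array([-X[1],X[0]]);O=np.array([.5482,-.0052])
z=np.array([[70,58],[153,57],[82,570],[155,570],[458,62],[545,62],[500,572],[431,545]],float)/3.7+[275-.4,115-.4]
p=ray(z,M,T,.06)[:,:2]-O
print(np.c_[p@X,p@Y].round(4)*1000)
E
```

```text
[[-66.4  81. ]
 [-43.6  81.3]
 [-67.4 -78.5]
 [-44.2 -78.6]
 [ 40.3  79.9]
 [ 64.2  79.9]
 [ 65.4 -79.3]
 [ 42.9 -69.6]]
```

Call:
move_arm(
  motion=[
    {"dx":-29.1,"dy":-5.9,"dz":9,"rx":0,"ry":0,"rz":0.151},
    {"dx":-29.1,"dy":-5.9,"dz":9,"rx":0,"ry":0,"rz":0.151},
    {"dx":-29.1,"dy":-5.9,"dz":9,"rx":0,"ry":0,"rz":0.151},
    {"dx":-29.1,"dy":-5.9,"dz":9,"rx":0,"ry":0,"rz":0.151},
    {"dx":-29.1,"dy":-5.9,"dz":9,"rx":0,"ry":0,"rz":0.151},
  ],
)

```text
time: 13.25
tcp_pos: [0.4909, -0.2225, 0.1549]
orientation: [0.715, 0.7, -0.001, -0.002]
force: [1.2, -0.3, 0.5]
grip_width: 0.557
```

```bash
python3 - <<'E'
from h import *
go([.488,-.2794,.07],-.0215)
E
```

```text
t 13.25 pos [ 0.4909 -0.2225  0.1549] grip 0.557 F [ 1.2 -0.3  0.5] q [ 0.65  0.38 -0.42  1.93  0.2   0.87  0.11]
d cm [-5.7  -0.13  8.48] rv [-0.0044 -0.0008  0.0003] rows 3.0
```

Call:
move_arm(
  motion=[
    {"dx":-5.7,"dy":-0.1,"dz":8.4,"rx":-0.003,"ry":0,"rz":0},
    {"dx":-5.7,"dy":-0.1,"dz":8.4,"rx":-0.003,"ry":0,"rz":0},
    {"dx":-5.7,"dy":-0.1,"dz":8.4,"rx":-0.003,"ry":0,"rz":0},
    {"dx":-5.7,"dy":-0.1,"dz":8.4,"rx":-0.003,"ry":0,"rz":0},
    {"dx":-5.7,"dy":-0.1,"dz":8.4,"rx":-0.003,"ry":0,"rz":0},
  ],
)

```text
time: 13.75
tcp_pos: [0.4912, -0.2763, 0.0738]
orientation: [0.714, 0.7, 0.001, 0.001]
force: [1.1, 0.3, 0.4]
grip_width: 0.562
```

```bash
python3 - <<'E'
from h import *
go([.488,-.2794,.0165],-.0215)
E
```

```text
t 13.75 pos [ 0.4912 -0.2763  0.0738] grip 0.562 F [1.1 0.3 0.4] q [ 0.69  0.52 -0.36  1.93  0.27  0.73  0.15]
d cm [-0.32 -0.33  5.73] rv [ 0.0025 -0.0006  0.0021] rows 2.0
```

Call:
move_arm(
  motion=[
    {"dx":-0.32,"dy":-0.33,"dz":2,"rx":0.002,"ry":0,"rz":0.002},
    {"dx":-0.32,"dy":-0.33,"dz":4.5,"rx":0.002,"ry":0,"rz":0.002},
    {"dx":-0.32,"dy":-0.33,"dz":4.5,"rx":0.002,"ry":0,"rz":0.002},
    {"dx":-0.32,"dy":-0.33,"dz":4.5,"rx":0.002,"ry":0,"rz":0.002},
  ],
)

```text
time: 14.15
tcp_pos: [0.4883, -0.2799, 0.0297]
orientation: [0.715, 0.7, 0.0, 0.001]
force: [-0.4, 0.8, 0.3]
grip_width: 0.561
```

```bash
python3 - <<'E'
from h import *
go([.488,-.2794,.0165],-.0215)
E
```

```text
t 14.15 pos [ 0.4883 -0.2799  0.0297] grip 0.561 F [-0.4  0.8  0.3] q [ 0.67  0.59 -0.33  1.95  0.31  0.65  0.12]
d cm [ 0.05 -0.04  1.32] rv [0.0012 0.0003 0.0003] rows 1.0
```

Call:
move_arm(
  motion=[
    {"dx":0.05,"dy":0,"dz":1.3,"rx":0.001,"ry":0,"rz":0},
    {"dx":0.05,"dy":0,"dz":1.3,"rx":0.001,"ry":0,"rz":0},
    {"dx":0.05,"dy":0,"dz":1.3,"rx":0.001,"ry":0,"rz":0},
  ],
)

```text
time: 14.45
tcp_pos: [0.4876, -0.2802, 0.0157]
orientation: [0.715, 0.699, -0.0, -0.0]
force: [0.2, 0.4, -0.1]
grip_width: 0.561
```

Call:
move_arm(
  motion=[
    {"dx":0,"dy":0,"dz":0,"rx":0,"ry":0,"rz":0},
    {"dx":0,"dy":0,"dz":0,"rx":0,"ry":0,"rz":0},
    {"dx":0,"dy":0,"dz":0,"rx":0,"ry":0,"rz":0},
    {"dx":0,"dy":0,"dz":0,"rx":0,"ry":0,"rz":0},
  ],
  gripper=0.2,
)

```text
time: 14.85
tcp_pos: [0.4874, -0.2804, 0.0156]
orientation: [0.715, 0.699, -0.0, -0.0]
force: [-0.9, -0.1, 2.0]
grip_width: 0.408
```

```bash
python3 - <<'E'
from h import *
go([.488,-.2794,.0165],-.0215)
E
```

```text
t 14.85 pos [ 0.4874 -0.2804  0.0156] grip 0.408 F [-0.9 -0.1  2. ] q [ 0.66  0.61 -0.32  1.96  0.32  0.62  0.11]
d cm [ 0.1   0.06 -0.09] rv [-0.0009  0.0003 -0.0016] rows 1.0
```

```bash
python3 - <<'E'
from h import *
go([.5563,-.0596,.125],.13+np.pi/2)
E
```

```text
t 14.85 pos [ 0.4874 -0.2804  0.0156] grip 0.408 F [-0.9 -0.1  2. ] q [ 0.66  0.61 -0.32  1.96  0.32  0.62  0.11]
d cm [ 22.23   6.37 -10.95] rv [-9.0000e-04 -5.0000e-04 -1.7239e+00] rows 12.0
```

Call:
move_arm(
  motion=[
    {"dx":0,"dy":0,"dz":-5,"rx":0,"ry":0,"rz":0},
    {"dx":0,"dy":0,"dz":-9.9,"rx":0,"ry":0,"rz":0},
    {"dx":4,"dy":1.2,"dz":-11,"rx":0,"ry":0,"rz":-0.14},
    {"dx":8,"dy":2.3,"dz":-11,"rx":0,"ry":0,"rz":-0.28},
    {"dx":12,"dy":3.5,"dz":-11,"rx":0,"ry":0,"rz":-0.42},
  ],
)

```text
time: 15.35
tcp_pos: [0.5256, -0.1604, 0.1263]
orientation: [0.552, 0.834, -0.0, 0.0]
force: [1.1, 0.0, -1.0]
grip_width: 0.411
```

```bash
python3 - <<'E'
from h import *
go([.5563,-.0596,.125],.13+np.pi/2)
E
```

```text
t 15.35 pos [ 0.5256 -0.1604  0.1263] grip 0.411 F [ 1.1  0.  -1. ] q [ 0.59  0.45 -0.52  1.93  0.3   0.84  0.32]
d cm [8.08 6.76 0.12] rv [-8.0000e-04  1.0000e-03 -1.2995e+00] rows 9.0
```

Call:
move_arm(
  motion=[
    {"dx":1.6,"dy":1.4,"dz":0,"rx":0,"ry":0,"rz":-0.145},
    {"dx":3.2,"dy":2.7,"dz":0,"rx":0,"ry":0,"rz":-0.29},
    {"dx":4.8,"dy":4,"dz":0,"rx":0,"ry":0,"rz":-0.435},
    {"dx":6.4,"dy":5.4,"dz":0,"rx":0,"ry":0,"rz":-0.58},
    {"dx":8,"dy":6.7,"dz":0,"rx":0,"ry":0,"rz":-0.725},
  ],
)

```text
time: 15.85
tcp_pos: [0.5561, -0.0608, 0.1252]
orientation: [0.22, 0.976, -0.0, -0.001]
force: [-1.0, -0.1, -0.1]
grip_width: 0.409
```

```bash
python3 - <<'E'
from h import *
go([.5563,-.0596,.11],.13+np.pi/2)
E
```

```text
t 15.85 pos [ 0.5561 -0.0608  0.1252] grip 0.409 F [-1.  -0.1 -0.1] q [ 0.54  0.51 -0.69  1.89  0.42  0.88  0.76]
d cm [0.03 0.11 1.52] rv [-5.000e-04 -1.200e-03 -5.729e-01] rows 4.0
```

Call:
move_arm(
  motion=[
    {"dx":0,"dy":0.1,"dz":0.5,"rx":0,"ry":0,"rz":-0.14},
    {"dx":0,"dy":0.1,"dz":1,"rx":0,"ry":0,"rz":-0.28},
    {"dx":0,"dy":0.1,"dz":1.5,"rx":0,"ry":0,"rz":-0.43},
    {"dx":0,"dy":0.1,"dz":1.5,"rx":0,"ry":0,"rz":-0.573},
    {"dx":0,"dy":0.1,"dz":1.5,"rx":0,"ry":0,"rz":-0.573},
  ],
)

```text
time: 16.35
tcp_pos: [0.5561, -0.0608, 0.1098]
orientation: [-0.062, 0.998, 0.0, -0.001]
force: [0.0, -0.5, -0.8]
grip_width: 0.409
```

```bash
python3 - <<'E'
from h import *
go([.5563,-.0596,.076],.13+np.pi/2)
E
```

```text
t 16.35 pos [ 0.5561 -0.0608  0.1098] grip 0.409 F [ 0.  -0.5 -0.8] q [ 0.62  0.57 -0.81  1.9   0.53  0.9   1.24]
d cm [-0.04  0.12  3.38] rv [ 0.0007 -0.0019 -0.005 ] rows 1.0
```

Call:
move_arm(
  motion=[
    {"dx":0,"dy":0.12,"dz":2,"rx":0,"ry":-0.002,"rz":-0.004},
    {"dx":0,"dy":0.12,"dz":3.4,"rx":0,"ry":-0.002,"rz":-0.004},
    {"dx":0,"dy":0.12,"dz":3.4,"rx":0,"ry":-0.002,"rz":-0.004},
    {"dx":0,"dy":0.12,"dz":3.4,"rx":0,"ry":-0.002,"rz":-0.004},
  ],
)

```text
time: 16.75
tcp_pos: [0.5562, -0.0593, 0.0762]
orientation: [-0.064, 0.998, 0.0, 0.0]
force: [0.5, -0.5, -0.4]
grip_width: 0.408
```

```bash
python3 - <<'E'
from h import *
go([.5563,-.0596,.0716],.13+np.pi/2)
E
```

```text
t 16.75 pos [ 0.5562 -0.0593  0.0762] grip 0.408 F [ 0.5 -0.5 -0.4] q [ 0.59  0.62 -0.78  1.92  0.58  0.84  1.2 ]
d cm [-0.01 -0.03  0.46] rv [ 0.0001  0.0003 -0.0028] rows 1.0
```

Call:
move_arm(
  motion=[
    {"dx":0,"dy":-0.03,"dz":0.45,"rx":0,"ry":0,"rz":-0.003},
    {"dx":0,"dy":-0.03,"dz":0.45,"rx":0,"ry":0,"rz":-0.003},
    {"dx":0,"dy":-0.03,"dz":0.5,"rx":0,"ry":0,"rz":-0.003},
    {"dx":0,"dy":-0.03,"dz":0.5,"rx":0,"ry":0,"rz":-0.003},
  ],
)

```text
time: 17.15
tcp_pos: [0.5566, -0.0597, 0.0716]
orientation: [-0.065, 0.998, -0.0, 0.001]
force: [-0.3, 0.0, 0.0]
grip_width: 0.408
```

```bash
python3 - <<'E'
from h import *
go([.5563,-.0596,.0716],.13+np.pi/2)
E
```

```text
t 17.15 pos [ 0.5566 -0.0597  0.0716] grip 0.408 F [-0.3  0.   0. ] q [ 0.58  0.62 -0.77  1.92  0.58  0.83  1.2 ]
d cm [ 0.03  0.02 -0.  ] rv [-0.0002  0.0015  0.001 ] rows 1.0
```

Call:
move_arm(
  motion=[
    {"dx":0,"dy":0,"dz":0.08,"rx":0,"ry":0.001,"rz":0},
    {"dx":0,"dy":0,"dz":0.08,"rx":0,"ry":0.001,"rz":0},
    {"dx":0,"dy":0,"dz":0.08,"rx":0,"ry":0.001,"rz":0},
  ],
)

```text
time: 17.45
tcp_pos: [0.5566, -0.0597, 0.0716]
orientation: [-0.065, 0.998, -0.0, 0.0]
force: [-3.1, -0.3, 8.6]
grip_width: 0.41
```

```bash
python3 - <<'E'
from h import *
go([.5563,-.0596,.0716],.13+np.pi/2)
c,M,T=cam("wrist");cv2.imwrite("pics/w4.png",c[...,::-1])
E
```

```text
t 17.45 pos [ 0.5566 -0.0597  0.0716] grip 0.41 F [-3.1 -0.3  8.6] q [ 0.58  0.62 -0.77  1.92  0.58  0.83  1.2 ]
d cm [ 0.03  0.02 -0.  ] rv [-0.0009  0.0004  0.001 ] rows 1.0
```

View pics/w4.png

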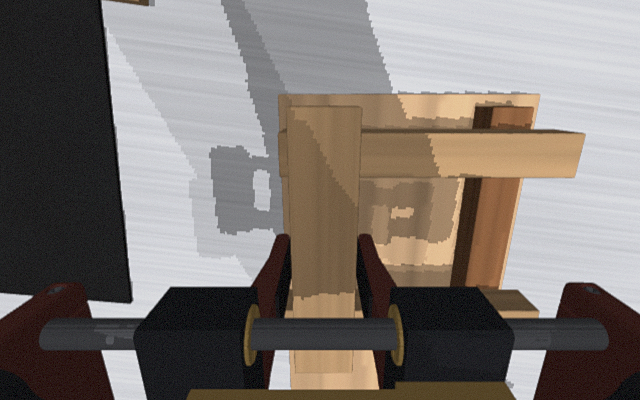

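Flat rests squarely on the battens. Release it and lift.

Call:
move_arm(
  motion=[
    {"dx":0,"dy":0,"dz":0,"rx":0,"ry":0,"rz":0},
    {"dx":0,"dy":0,"dz":0,"rx":0,"ry":0,"rz":0},
    {"dx":0,"dy":0,"dz":-0.1,"rx":0,"ry":0,"rz":0},
  ],
  gripper=0.56,
)

```text
time: 17.8
tcp_pos: [0.5563, -0.0597, 0.0714]
orientation: [-0.066, 0.998, 0.0, -0.0]
force: [0.5, 0.9, 0.4]
grip_width: 0.555
```

```bash
python3 - <<'E'
from h import *
go([.4142,-.2648,.1],0)
E
```

```text
t 17.8 pos [ 0.5563 -0.0597  0.0714] grip 0.555 F [0.5 0.9 0.4] q [ 0.58  0.62 -0.77  1.92  0.58  0.83  1.2 ]
d cm [ 16.77 -18.47  -2.86] rv [-1.0000e-04 -3.0000e-04  1.7019e+00] rows 12.0
```

Call:
move_arm(
  motion=[
    {"dx":0,"dy":0,"dz":-5,"rx":0,"ry":0,"rz":0},
    {"dx":0.5,"dy":-0.5,"dz":-9,"rx":0,"ry":0,"rz":0.14},
    {"dx":2,"dy":-2.2,"dz":-9,"rx":0,"ry":0,"rz":0.28},
    {"dx":3.5,"dy":-4,"dz":-9,"rx":0,"ry":0,"rz":0.42},
    {"dx":5,"dy":-6,"dz":-9,"rx":0,"ry":0,"rz":0.56},
  ],
)

```text
time: 18.3
tcp_pos: [0.5143, -0.1261, 0.1619]
orientation: [0.215, 0.977, 0.0, 0.0]
force: [0.8, -0.2, -1.1]
grip_width: 0.562
```

```bash
python3 - <<'E'
from h import *
go([.4142,-.2648,.11],0)
E
```

```text
t 18.3 pos [ 0.5143 -0.1261  0.1619] grip 0.562 F [ 0.8 -0.2 -1.1] q [ 0.72  0.42 -0.74  1.93  0.35  0.92  0.94]
d cm [  3.25 -16.8    5.18] rv [6.000e-04 5.000e-04 1.137e+00] rows 8.0
```

Call:
move_arm(
  motion=[
    {"dx":0.4,"dy":-2.2,"dz":0.6,"rx":0,"ry":0,"rz":0.145},
    {"dx":0.8,"dy":-4.4,"dz":1.2,"rx":0,"ry":0,"rz":0.29},
    {"dx":1.2,"dy":-6.6,"dz":1.8,"rx":0,"ry":0,"rz":0.435},
    {"dx":1.6,"dy":-8.8,"dz":2.4,"rx":0,"ry":0,"rz":0.58},
    {"dx":2,"dy":-11,"dz":3,"rx":0,"ry":0,"rz":0.725},
  ],
)

```text
time: 18.8
tcp_pos: [0.4501, -0.2181, 0.1313]
orientation: [0.548, 0.837, 0.0, 0.0]
force: [-0.5, 0.9, 0.2]
grip_width: 0.561
```

```bash
python3 - <<'E'
from h import *
go([.4142,-.2648,.08],0)
E
```

```text
t 18.8 pos [ 0.4501 -0.2181  0.1313] grip 0.561 F [-0.5  0.9  0.2] q [ 0.78  0.38 -0.55  2.03  0.27  0.8   0.49]
d cm [-2.85 -5.16  5.13] rv [1.000e-04 1.000e-04 4.112e-01] rows 3.0
```

Call:
move_arm(
  motion=[
    {"dx":-1,"dy":-1.7,"dz":1.7,"rx":0,"ry":0,"rz":0.14},
    {"dx":-2,"dy":-3.4,"dz":3.4,"rx":0,"ry":0,"rz":0.28},
    {"dx":-2.85,"dy":-5.15,"dz":5.1,"rx":0,"ry":0,"rz":0.411},
    {"dx":-2.85,"dy":-5.15,"dz":5.1,"rx":0,"ry":0,"rz":0.411},
    {"dx":-2.85,"dy":-5.15,"dz":5.1,"rx":0,"ry":0,"rz":0.411},
  ],
)

```text
time: 19.3
tcp_pos: [0.4156, -0.2639, 0.0807]
orientation: [0.704, 0.71, 0.0, -0.0]
force: [1.1, -0.1, 0.1]
grip_width: 0.559
```

```bash
python3 - <<'E'
from h import *
go([.4142,-.2648,.0165],0)
E
```

```text
t 19.3 pos [ 0.4156 -0.2639  0.0807] grip 0.559 F [ 1.1 -0.1  0.1] q [ 0.78  0.43 -0.41  2.09  0.27  0.67  0.2 ]
d cm [-0.1  -0.14  6.42] rv [ 0.0001 -0.0005  0.0094] rows 2.0
```

Call:
move_arm(
  motion=[
    {"dx":-0.1,"dy":-0.14,"dz":3,"rx":0,"ry":0,"rz":0.009},
    {"dx":-0.1,"dy":-0.14,"dz":5,"rx":0,"ry":0,"rz":0.009},
    {"dx":-0.1,"dy":-0.14,"dz":5,"rx":0,"ry":0,"rz":0.009},
    {"dx":-0.1,"dy":-0.14,"dz":5,"rx":0,"ry":0,"rz":0.009},
  ],
)

```text
time: 19.7
tcp_pos: [0.4151, -0.2646, 0.0314]
orientation: [0.707, 0.707, 0.001, 0.0]
force: [0.4, 0.4, -0.2]
grip_width: 0.564
```

```bash
python3 - <<'E'
from h import *
go([.4142,-.2648,.0165],0)
E
```

```text
t 19.7 pos [ 0.4151 -0.2646  0.0314] grip 0.564 F [ 0.4  0.4 -0.2] q [ 0.74  0.51 -0.37  2.11  0.33  0.57  0.14]
d cm [-0.02 -0.1   1.49] rv [ 0.0012 -0.0002  0.0001] rows 1.0
```

Call:
move_arm(
  motion=[
    {"dx":0,"dy":-0.08,"dz":1.45,"rx":0.001,"ry":0,"rz":0},
    {"dx":0,"dy":-0.08,"dz":1.45,"rx":0.001,"ry":0,"rz":0},
    {"dx":0,"dy":-0.08,"dz":1.45,"rx":0.001,"ry":0,"rz":0},
  ],
)

```text
time: 20.0
tcp_pos: [0.4131, -0.2653, 0.0161]
orientation: [0.708, 0.706, -0.0, -0.0]
force: [0.5, -0.6, 0.3]
grip_width: 0.556
```

Call:
move_arm(
  motion=[
    {"dx":0,"dy":0,"dz":0,"rx":0,"ry":0,"rz":0},
    {"dx":0,"dy":0,"dz":0,"rx":0,"ry":0,"rz":0},
    {"dx":0,"dy":0,"dz":0,"rx":0,"ry":0,"rz":0},
    {"dx":0,"dy":0,"dz":0,"rx":0,"ry":0,"rz":0},
  ],
  gripper=0.2,
)

```text
time: 20.4
tcp_pos: [0.4131, -0.2655, 0.0163]
orientation: [0.708, 0.706, -0.0, -0.0]
force: [0.6, 0.4, 2.3]
grip_width: 0.407
```

```bash
python3 - <<'E'
from h import *
go([.4142,-.2648,.0165],0)
go([.5411,.0493,.125],.13+np.pi/2)
E
```

```text
t 20.4 pos [ 0.4131 -0.2655  0.0163] grip 0.407 F [0.6 0.4 2.3] q [ 0.73  0.54 -0.35  2.12  0.35  0.54  0.12]
d cm [ 0.07  0.11 -0.02] rv [-0.0007  0.0003 -0.003 ] rows 1.0
t 20.4 pos [ 0.4131 -0.2655  0.0163] grip 0.407 F [0.6 0.4 2.3] q [ 0.73  0.54 -0.35  2.12  0.35  0.54  0.12]
d cm [ 31.51  12.69 -10.89] rv [-8.0000e-04 -4.0000e-04 -1.7038e+00] rows 12.0
```

Call:
move_arm(
  motion=[
    {"dx":0,"dy":0,"dz":-5,"rx":0,"ry":0,"rz":0},
    {"dx":0.5,"dy":0.2,"dz":-9.9,"rx":0,"ry":0,"rz":-0.1},
    {"dx":4,"dy":1.8,"dz":-12.5,"rx":0,"ry":0,"rz":-0.24},
    {"dx":8,"dy":3.3,"dz":-13.5,"rx":0,"ry":0,"rz":-0.38},
    {"dx":12,"dy":4.8,"dz":-13.5,"rx":0,"ry":0,"rz":-0.52},
  ],
)

```text
time: 20.9
tcp_pos: [0.4629, -0.145, 0.1531]
orientation: [0.501, 0.865, -0.0, 0.002]
force: [0.3, 0.4, -1.2]
grip_width: 0.407
```

```bash
python3 - <<'E'
from h import *
go([.5418,.0494,.14],.13+np.pi/2)
E
```

```text
t 20.9 pos [ 0.4629 -0.145   0.1531] grip 0.407 F [ 0.3  0.4 -1.2] q [ 0.71  0.33 -0.63  2.05  0.26  0.84  0.45]
d cm [12.94 16.51  1.29] rv [-6.00e-04  3.50e-03 -1.18e+00] rows 8.0
```

Call:
move_arm(
  motion=[
    {"dx":1.6,"dy":2.1,"dz":0.3,"rx":0,"ry":0,"rz":-0.147},
    {"dx":3.2,"dy":4.1,"dz":0.5,"rx":0,"ry":0,"rz":-0.294},
    {"dx":4.9,"dy":6.2,"dz":0.5,"rx":0,"ry":0,"rz":-0.44},
    {"dx":6.5,"dy":8.3,"dz":0.5,"rx":0,"ry":0,"rz":-0.588},
    {"dx":8.1,"dy":10.3,"dz":0.5,"rx":0,"ry":0,"rz":-0.735},
  ],
)

```text
time: 21.4
tcp_pos: [0.5111, -0.0233, 0.1458]
orientation: [0.156, 0.988, -0.0, -0.001]
force: [-0.0, -0.2, -0.3]
grip_width: 0.407
```

```bash
python3 - <<'E'
from h import *
go([.5418,.0494,.13],.13+np.pi/2)
E
```

```text
t 21.4 pos [ 0.5111 -0.0233  0.1458] grip 0.407 F [-0.  -0.2 -0.3] q [ 0.57  0.43 -0.8   1.98  0.4   0.89  0.82]
d cm [-0.69  7.86  1.58] rv [-3.000e-04 -1.200e-03 -4.428e-01] rows 3.0
```

Call:
move_arm(
  motion=[
    {"dx":-0.2,"dy":2.6,"dz":0.5,"rx":0,"ry":0,"rz":-0.147},
    {"dx":-0.5,"dy":5.2,"dz":1,"rx":0,"ry":0,"rz":-0.294},
    {"dx":-0.7,"dy":7.9,"dz":1.6,"rx":0,"ry":0,"rz":-0.443},
    {"dx":-0.7,"dy":7.9,"dz":3,"rx":0,"ry":0,"rz":-0.443},
    {"dx":-0.7,"dy":7.9,"dz":3,"rx":0,"ry":0,"rz":-0.443},
  ],
)

```text
time: 21.9
tcp_pos: [0.5408, 0.0483, 0.1139]
orientation: [-0.062, 0.998, -0.0, -0.002]
force: [-0.3, -0.5, -1.1]
grip_width: 0.407
```

```bash
python3 - <<'E'
from h import *
go([.5418,.0494,.078],.13+np.pi/2)
E
```

```text
t 21.9 pos [0.5408 0.0483 0.1139] grip 0.407 F [-0.3 -0.5 -1.1] q [ 0.46  0.56 -0.86  1.93  0.54  0.9   1.02]
d cm [-0.13  0.1   3.59] rv [ 0.0002 -0.0048 -0.0067] rows 1.0
```

Call:
move_arm(
  motion=[
    {"dx":-0.1,"dy":0.1,"dz":2,"rx":0,"ry":-0.004,"rz":-0.006},
    {"dx":-0.1,"dy":0.1,"dz":3.5,"rx":0,"ry":-0.004,"rz":-0.006},
    {"dx":-0.1,"dy":0.1,"dz":3.5,"rx":0,"ry":-0.004,"rz":-0.006},
    {"dx":-0.1,"dy":0.1,"dz":3.5,"rx":0,"ry":-0.004,"rz":-0.006},
  ],
)

```text
time: 22.3
tcp_pos: [0.5429, 0.049, 0.0808]
orientation: [-0.064, 0.998, -0.0, 0.001]
force: [-0.1, 0.3, -1.0]
grip_width: 0.412
```

```bash
python3 - <<'E'
from h import *
go([.5418,.0494,.0723],.13+np.pi/2)
E
```

```text
t 22.3 pos [0.5429 0.049  0.0808] grip 0.412 F [-0.1  0.3 -1. ] q [ 0.43  0.6  -0.82  1.95  0.59  0.84  0.98]
d cm [0.11 0.05 0.85] rv [-0.0003  0.0021 -0.0012] rows 1.0
```

Call:
move_arm(
  motion=[
    {"dx":0.1,"dy":0.05,"dz":0.5,"rx":0,"ry":0.001,"rz":-0.001},
    {"dx":0.1,"dy":0.05,"dz":0.7,"rx":0,"ry":0.001,"rz":-0.001},
    {"dx":0.1,"dy":0.05,"dz":0.7,"rx":0,"ry":0.001,"rz":-0.001},
    {"dx":0.1,"dy":0.05,"dz":0.7,"rx":0,"ry":0.001,"rz":-0.001},
  ],
)

```text
time: 22.7
tcp_pos: [0.5423, 0.0501, 0.0741]
orientation: [-0.066, 0.998, 0.0, 0.001]
force: [0.0, -0.6, -0.8]
grip_width: 0.409
```

```bash
python3 - <<'E'
from h import *
go([.5418,.0494,.0723],.13+np.pi/2)
E
```

```text
t 22.7 pos [0.5423 0.0501 0.0741] grip 0.409 F [ 0.  -0.6 -0.8] q [ 0.42  0.61 -0.81  1.96  0.6   0.83  0.97]
d cm [ 0.06 -0.07  0.18] rv [0.     0.0023 0.0011] rows 1.0
```

Call:
move_arm(
  motion=[
    {"dx":0.05,"dy":-0.06,"dz":0.2,"rx":0,"ry":0.002,"rz":0.001},
    {"dx":0.05,"dy":-0.06,"dz":0.25,"rx":0,"ry":0.002,"rz":0.001},
    {"dx":0.05,"dy":-0.06,"dz":0.25,"rx":0,"ry":0.002,"rz":0.001},
  ],
)

```text
time: 23.0
tcp_pos: [0.5421, 0.0497, 0.0722]
orientation: [-0.065, 0.998, -0.0, 0.0]
force: [-2.7, -0.6, 7.7]
grip_width: 0.409
```

```bash
python3 - <<'E'
from h import *
go([.5418,.0494,.0723],.13+np.pi/2)
E
```

```text
t 23.0 pos [0.5421 0.0497 0.0722] grip 0.409 F [-2.7 -0.6  7.7] q [ 0.42  0.62 -0.81  1.96  0.61  0.83  0.97]
d cm [ 0.04 -0.02 -0.01] rv [-0.0003  0.0007  0.0001] rows 1.0
```

Call:
move_arm(
  motion=[
    {"dx":0,"dy":0,"dz":0,"rx":0,"ry":0,"rz":0},
    {"dx":0,"dy":0,"dz":0,"rx":0,"ry":0,"rz":0},
    {"dx":0,"dy":0,"dz":-0.1,"rx":0,"ry":0,"rz":0},
  ],
  gripper=0.56,
)

```text
time: 23.3
tcp_pos: [0.5416, 0.0493, 0.0722]
orientation: [-0.065, 0.998, 0.0, -0.0]
force: [0.2, 0.1, -0.3]
grip_width: 0.557
```

Call:
move_arm(
  motion=[
    {"dx":0,"dy":0,"dz":-5,"rx":0,"ry":0,"rz":0},
    {"dx":0,"dy":0,"dz":-10,"rx":0,"ry":0,"rz":0},
    {"dx":0,"dy":0,"dz":-14,"rx":0,"ry":0,"rz":0.1},
    {"dx":0,"dy":0,"dz":-18,"rx":0,"ry":0,"rz":0.2},
    {"dx":0,"dy":0,"dz":-19,"rx":0,"ry":0,"rz":0.34},
  ],
)

```text
time: 23.8
tcp_pos: [0.5436, 0.0504, 0.2669]
orientation: [0.107, 0.994, 0.001, 0.003]
force: [0.7, -0.4, -0.4]
grip_width: 0.558
```

```bash
python3 - <<'E'
from h import *
go([.53,.23,.27],.14)
E
```

```text
t 23.8 pos [0.5436 0.0504 0.2669] grip 0.558 F [ 0.7 -0.4 -0.4] q [ 0.52  0.36 -0.9   1.79  0.31  1.14  0.87]
d cm [ 5.15 17.26 -0.3 ] rv [0.0058 0.0041 1.2165] rows 9.0
```

Call:
move_arm(
  motion=[
    {"dx":0.6,"dy":2,"dz":0,"rx":0,"ry":0,"rz":0.14},
    {"dx":1.2,"dy":4,"dz":0,"rx":0,"ry":0,"rz":0.28},
    {"dx":1.8,"dy":6,"dz":0,"rx":0,"ry":0,"rz":0.42},
    {"dx":2.4,"dy":8,"dz":0,"rx":0,"ry":0,"rz":0.56},
    {"dx":3,"dy":10,"dz":0,"rx":0,"ry":0,"rz":0.7},
  ],
)

```text
time: 24.3
tcp_pos: [0.533, 0.1543, 0.2623]
orientation: [0.442, 0.897, -0.0, -0.0]
force: [0.5, -0.7, -0.3]
grip_width: 0.559
```

```bash
python3 - <<'E'
from h import *
go([.53,.23,.27],.14)
E
```

```text
t 24.3 pos [0.533  0.1543 0.2623] grip 0.559 F [ 0.5 -0.7 -0.3] q [ 0.23  0.35 -0.78  1.77  0.27  1.13  0.02]
d cm [ 6.19  4.38 -0.77] rv [-1.000e-04 -1.000e-04  5.152e-01] rows 4.0
```

Call:
move_arm(
  motion=[
    {"dx":1.6,"dy":1.1,"dz":-0.2,"rx":0,"ry":0,"rz":0.14},
    {"dx":3.2,"dy":2.2,"dz":-0.4,"rx":0,"ry":0,"rz":0.28},
    {"dx":4.8,"dy":3.3,"dz":-0.8,"rx":0,"ry":0,"rz":0.42},
    {"dx":6.2,"dy":4.4,"dz":-0.8,"rx":0,"ry":0,"rz":0.515},
    {"dx":6.2,"dy":4.4,"dz":-0.8,"rx":0,"ry":0,"rz":0.515},
  ],
)

```text
time: 24.8
tcp_pos: [0.529, 0.2324, 0.2706]
orientation: [0.652, 0.758, 0.001, -0.001]
force: [0.5, 0.2, -0.9]
grip_width: 0.559
```

```bash
python3 - <<'E'
from h import *
for i in range(5): bot.get_image("top")
go([.53,.23,.27],.14)
c,M,T=cam("wrist");cv2.imwrite("pics/w5.png",c[...,::-1])
np.savez("w5.npz",c=c,M=M,T=T)
E
```

```text
t 25.05 pos [0.5302 0.2279 0.2701] grip 0.557 F [-0.6 -0.  -0.6] q [ 0.03  0.36 -0.7   1.72  0.25  1.15 -0.59]
d cm [0.21 0.01 0.01] rv [-0.0005  0.0007  0.0057] rows 1.0
```

View pics/w5.png

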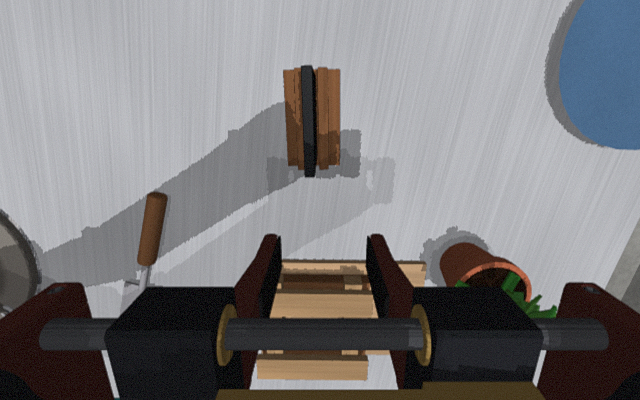

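```bash
python3 - <<'E'
from h import *
d=np.load("w5.npz");c,M,T=d["c"],d["M"],d["T"]
cv2.imwrite("pics/z5.png",cv2.resize(c[55:185,270:355,::-1],None,fx=4.5,fy=4.5,interpolation=cv2.INTER_CUBIC))
hsv=cv2.cvtColor(c,cv2.COLOR_RGB2HSV)
m=((hsv[...,2]<60)&(hsv[...,1]<110)).astype(np.uint8)
n,l,st,ce=cv2.connectedComponentsWithStats(m[55:185,270:355].copy())
i=1+np.argmax(st[1:,4]);print(st[i],ce[i])
mm=np.zeros_like(m);mm[55:185,270:355]=(l==i)
L=lineedge(mm,'r',range(72,168),True,270,355);Rr=lineedge(mm,'r',range(72,168),False,270,355)
for e in(L,Rr):
    p,a=fitw(ray(e,M,T,.132));print(p.round(4),a)
e=lineedge(mm,'c',range(305,313),True,55,185);f=lineedge(mm,'c',range(305,313),False,55,185)
print(np.median(ray(e,M,T,.132),0),np.median(ray(f,M,T,.132),0), np.median(e[:,1]),np.median(f[:,1]))
E
```

```text
[  31   11   16  111 1294] [38.17387944 64.22256569]
[0.5019 0.2818] -1.4082074
[0.5117 0.2906] -1.4098685
[0.500258   0.33558654 0.132     ] [0.51308653 0.23842186 0.132     ] 65.5 176.5
```

View pics/z5.png

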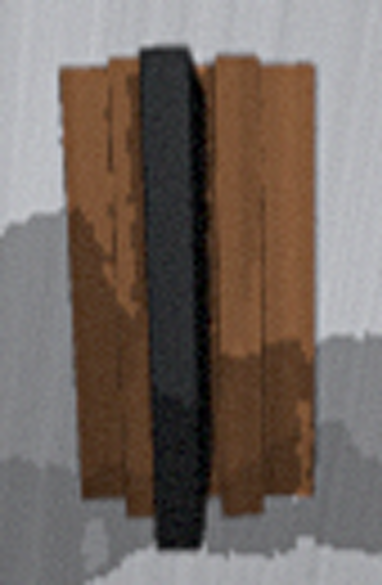

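```bash
python3 - <<'E'
from h import *
d=np.load("w5.npz");c,M,T=d["c"],d["M"],d["T"]
z=np.array([[140,48],[188,50],[157,547],[206,547]],float)/4.5+[270-.4,55-.4]
p=ray(z,M,T,.132)[:,:2];print(p.round(4),p.mean(0))
for a,b in((0,2),(1,3)):
    v=p[a]-p[b];print(np.linalg.norm(v),np.arctan2(v[1],v[0])-np.pi/2)
print(np.linalg.norm(p[0]-p[1]),np.linalg.norm(p[2]-p[3]))
# rack walls top z .038 outer edges
z=np.array([[61,68],[83,497],[315,68],[312,495]],float)/4.5+[270-.4,55-.4]
print(ray(z,M,T,.012)[:,:2])
E
```

```text
[[0.4936 0.335 ]
 [0.5027 0.336 ]
 [0.5092 0.2382]
 [0.5196 0.2397]] [0.50628299 0.28724803]
0.09810259480847454 0.16013598952828012
0.09777355960729014 0.1729857628901259
0.009188579128144667 0.010433077896813721
[[0.46323033 0.33690727]
 [0.48225605 0.21990763]
 [0.53158334 0.34693093]
 [0.54968136 0.23041714]]
```

```bash
python3 - <<'E'
from h import *
go([.5063,.2872,.19],.163)
c,M,T=cam("top");np.savez("t5.npz",c=c,M=M,T=T)
cv2.imwrite("pics/t5.png",cv2.resize(c[130:240,250:350,::-1],None,fx=5.4,fy=5.4,interpolation=cv2.INTER_CUBIC))
E
```

```text
t 25.1 pos [0.5302 0.2281 0.2702] grip 0.559 F [ 0.9 -0.5  0.2] q [ 0.03  0.36 -0.7   1.72  0.25  1.15 -0.59]
d cm [ 6.2  -1.51  8.02] rv [-0.0003  0.0005 -0.0177] rows 3.0
```

View pics/t5.png

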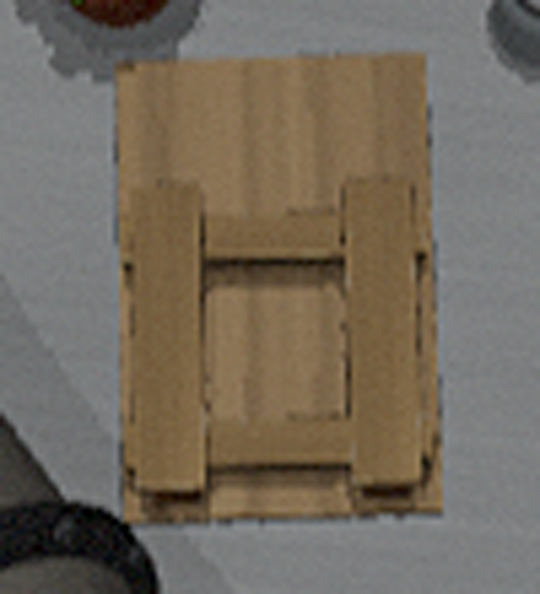

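Call:
move_arm(
  motion=[
    {"dx":6.2,"dy":-1.5,"dz":8,"rx":0,"ry":0,"rz":-0.018},
    {"dx":6.2,"dy":-1.5,"dz":8,"rx":0,"ry":0,"rz":-0.018},
    {"dx":6.2,"dy":-1.5,"dz":8,"rx":0,"ry":0,"rz":-0.018},
    {"dx":6.2,"dy":-1.5,"dz":8,"rx":0,"ry":0,"rz":-0.018},
    {"dx":6.2,"dy":-1.5,"dz":8,"rx":0,"ry":0,"rz":-0.018},
  ],
)

```text
time: 25.65
tcp_pos: [0.5074, 0.2877, 0.1914]
orientation: [0.647, 0.762, 0.001, 0.001]
force: [-0.3, 0.4, 0.8]
grip_width: 0.556
```

```bash
python3 - <<'E'
from h import *
go([.5063,.2872,.112],.163)
E
```

```text
t 25.65 pos [0.5074 0.2877 0.1914] grip 0.556 F [-0.3  0.4  0.8] q [-0.1   0.46 -0.69  1.79  0.34  1.02 -0.75]
d cm [-0.03 -0.13  7.94] rv [ 0.0016  0.     -0.0005] rows 2.0
```

Call:
move_arm(
  motion=[
    {"dx":0,"dy":-0.1,"dz":4,"rx":0.001,"ry":0,"rz":0},
    {"dx":0,"dy":-0.1,"dz":6,"rx":0.001,"ry":0,"rz":0},
    {"dx":0,"dy":-0.1,"dz":7.9,"rx":0.001,"ry":0,"rz":0},
    {"dx":0,"dy":-0.1,"dz":7.9,"rx":0.001,"ry":0,"rz":0},
    {"dx":0,"dy":-0.1,"dz":7.9,"rx":0.001,"ry":0,"rz":0},
  ],
)

```text
time: 26.15
tcp_pos: [0.5064, 0.288, 0.1127]
orientation: [0.647, 0.762, 0.0, 0.0]
force: [-0.1, 0.6, -0.0]
grip_width: 0.558
```

```bash
python3 - <<'E'
from h import *
c,M,T=cam("wrist");cv2.imwrite("pics/w6.png",c[...,::-1])
go([.5063,.2872,.112],.163)
E
```

```text
t 26.2 pos [0.5065 0.2884 0.1131] grip 0.562 F [-0.1 -0.1 -0.4] q [-0.14  0.55 -0.64  1.85  0.42  0.88 -0.82]
d cm [-0.12 -0.04  0.11] rv [ 0.0016 -0.0008 -0.0004] rows 1.0
```

View pics/w6.png

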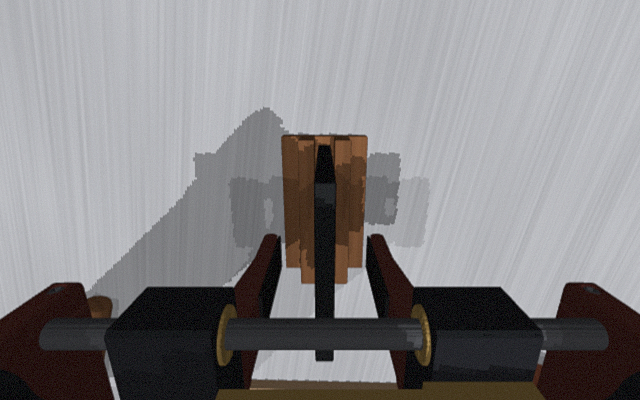

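Call:
move_arm(
  motion=[
    {"dx":-0.1,"dy":0,"dz":0.1,"rx":0.001,"ry":0,"rz":0},
    {"dx":-0.1,"dy":0,"dz":0.1,"rx":0.001,"ry":0,"rz":0},
    {"dx":-0.1,"dy":0,"dz":0.1,"rx":0.001,"ry":0,"rz":0},
    {"dx":-0.1,"dy":0,"dz":0.1,"rx":0.001,"ry":0,"rz":0},
    {"dx":-0.1,"dy":0,"dz":0.1,"rx":0.001,"ry":0,"rz":0},
  ],
  gripper=0.0,
  grip_force=20,
)

```text
time: 26.7
tcp_pos: [0.5053, 0.2876, 0.1105]
orientation: [0.647, 0.763, -0.001, -0.001]
force: [-0.0, 0.4, 0.2]
grip_width: 0.147
```

```bash
cat >> h.py <<'E'
A=.13;XS=np.array([np.cos(A),np.sin(A),0]);YS=np.array([-np.sin(A),np.cos(A),0]);OS=np.array([.5482,-.0052,0])
def panel_pose(bx,bz,t=.32,up=.1,ys=0.):
    """TCP pos, rot for the panel's lower back edge at stand x=bx, z=bz, lean t"""
    f=np.cos(t)*XS+np.sin(t)*np.array([0,0,1.]);u=-np.sin(t)*XS+np.cos(t)*np.array([0,0,1.])
    return OS+bx*XS+ys*YS+np.array([0,0,bz])+.005*f+up*u, np.c_[YS,f,-u]
E
python3 - <<'E'
from h import *
go([.5063,.2872,.25],.163)
p,r=panel_pose(.115,.12);print(p);go(p,rot=r)
E
```

```text
t 26.7 pos [0.5053 0.2876 0.1105] grip 0.147 F [-0.   0.4  0.2] q [-0.14  0.55 -0.64  1.85  0.42  0.87 -0.82]
d cm [ -0.05   0.07 -13.95] rv [-0.0018 -0.0002  0.0011] rows 3.0
[0.63574452 0.00624534 0.21649637]
t 26.7 pos [0.5053 0.2876 0.1105] grip 0.147 F [-0.   0.4  0.2] q [-0.14  0.55 -0.64  1.85  0.42  0.87 -0.82]
d cm [-29.89   8.26 -10.62] rv [-0.3217 -0.0056  0.0338] rows 7.0
```

Call:
move_arm(
  motion=[
    {"dx":0,"dy":0,"dz":0,"rx":0,"ry":0,"rz":0},
    {"dx":0,"dy":0,"dz":0,"rx":0,"ry":0,"rz":0},
  ],
)

```text
time: 26.9
tcp_pos: [0.5052, 0.2875, 0.1104]
orientation: [0.647, 0.763, -0.001, -0.001]
force: [-0.0, 0.4, 0.2]
grip_width: 0.114
```

Call:
move_arm(
  motion=[
    {"dx":0,"dy":0,"dz":-3,"rx":0,"ry":0,"rz":0},
    {"dx":0,"dy":0,"dz":-7,"rx":0,"ry":0,"rz":0},
    {"dx":0,"dy":0,"dz":-11,"rx":0,"ry":0,"rz":0},
    {"dx":-2,"dy":0.5,"dz":-15,"rx":-0.05,"ry":0,"rz":0},
    {"dx":-6,"dy":1.5,"dz":-16,"rx":-0.1,"ry":0,"rz":0.01},
  ],
)

```text
time: 27.4
tcp_pos: [0.5307, 0.2354, 0.2754]
orientation: [0.647, 0.76, 0.042, 0.033]
force: [0.3, 0.4, -1.2]
grip_width: 0.116
```

```bash
python3 - <<'E'
from h import *
p,r=panel_pose(.115,.12,up=.0985);print(p);go(p,rot=r)
E
```

```text
[0.63621239 0.0063065  0.21507252]
t 27.4 pos [0.5307 0.2354 0.2754] grip 0.116 F [ 0.3  0.4 -1.2] q [ 0.04  0.31 -0.71  1.78  0.28  1.04 -0.61]
d cm [-24.33   6.09   6.6 ] rv [-0.2134 -0.011   0.0288] rows 6.0
```

Call:
move_arm(
  motion=[
    {"dx":-4.2,"dy":1.1,"dz":0.8,"rx":-0.04,"ry":0,"rz":0.005},
    {"dx":-8.4,"dy":2.2,"dz":1.8,"rx":-0.08,"ry":0,"rz":0.01},
    {"dx":-12.6,"dy":3.2,"dz":3,"rx":-0.12,"ry":0,"rz":0.015},
    {"dx":-17,"dy":4.3,"dz":4.2,"rx":-0.16,"ry":-0.005,"rz":0.02},
    {"dx":-21.2,"dy":5.4,"dz":5.6,"rx":-0.2,"ry":-0.01,"rz":0.028},
  ],
)

```text
time: 27.9
tcp_pos: [0.6216, 0.0283, 0.2197]
orientation: [0.654, 0.741, 0.111, 0.101]
force: [0.7, -0.1, -1.2]
grip_width: 0.114
```

```bash
python3 - <<'E'
from h import *
p,r=panel_pose(.115,.08,up=.0985);print(p);go(p,rot=r)
E
```

```text
[0.63621239 0.0063065  0.17507252]
t 27.9 pos [0.6216 0.0283 0.2197] grip 0.114 F [ 0.7 -0.1 -1.2] q [ 0.35  0.32 -0.6   1.91  0.33  0.69 -0.31]
d cm [-2.35 -0.2   4.62] rv [-0.0199  0.0062 -0.0042] rows 2.0
```

Call:
move_arm(
  motion=[
    {"dx":-2.3,"dy":-0.2,"dz":2,"rx":-0.02,"ry":0.006,"rz":-0.004},
    {"dx":-2.3,"dy":-0.2,"dz":4,"rx":-0.02,"ry":0.006,"rz":-0.004},
    {"dx":-2.3,"dy":-0.2,"dz":4.6,"rx":-0.02,"ry":0.006,"rz":-0.004},
    {"dx":-2.3,"dy":-0.2,"dz":4.6,"rx":-0.02,"ry":0.006,"rz":-0.004},
  ],
)

```text
time: 28.3
tcp_pos: [0.635, 0.0097, 0.1744]
orientation: [0.651, 0.743, 0.119, 0.103]
force: [0.3, -0.9, -0.6]
grip_width: 0.116
```

```bash
python3 - <<'E'
from h import *
p,r=panel_pose(.112,.022,up=.0985);print(p);go(p,rot=r)
c,M,T=cam("wrist");cv2.imwrite("pics/w7.png",c[...,::-1])
c,M,T=cam("scene");cv2.imwrite("pics/s7.png",cv2.resize(c[160:360,220:420,::-1],None,fx=3,fy=3,interpolation=cv2.INTER_CUBIC))
E
```

```text
[0.63323771 0.0059176  0.11707252]
t 28.3 pos [0.635  0.0097 0.1744] grip 0.116 F [ 0.3 -0.9 -0.6] q [ 0.35  0.39 -0.56  1.93  0.39  0.58 -0.31]
d cm [-0.36 -1.99  5.38] rv [-0.0039 -0.0019  0.0009] rows 2.0
```

View pics/w7.png

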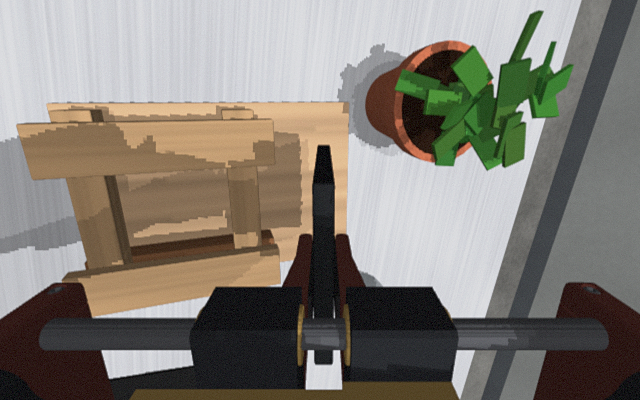

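View pics/s7.png

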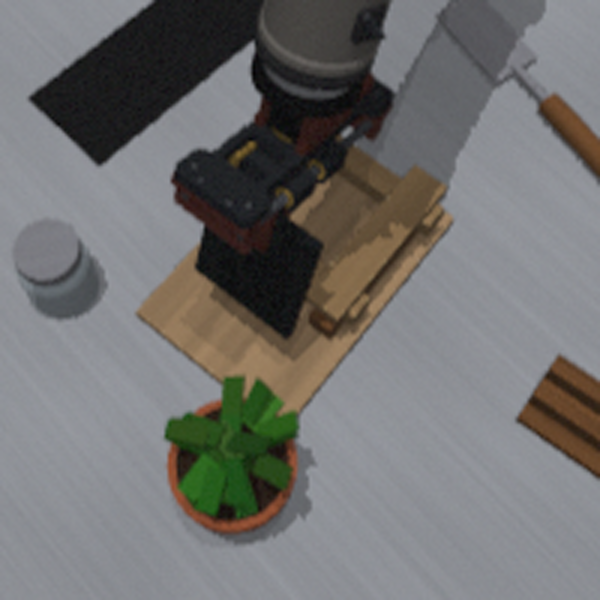

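Call:
move_arm(
  motion=[
    {"dx":-0.36,"dy":-0.6,"dz":2,"rx":-0.003,"ry":-0.002,"rz":0.001},
    {"dx":-0.36,"dy":-1.2,"dz":3.5,"rx":-0.003,"ry":-0.002,"rz":0.001},
    {"dx":-0.36,"dy":-1.7,"dz":4.7,"rx":-0.003,"ry":-0.002,"rz":0.001},
    {"dx":-0.36,"dy":-1.7,"dz":4.7,"rx":-0.003,"ry":-0.002,"rz":0.001},
    {"dx":-0.36,"dy":-1.7,"dz":4.7,"rx":-0.003,"ry":-0.002,"rz":0.001},
  ],
)

```text
time: 28.9
tcp_pos: [0.635, 0.0058, 0.1261]
orientation: [0.651, 0.742, 0.12, 0.106]
force: [0.8, -0.1, -0.6]
grip_width: 0.11
```

```bash
python3 - <<'E'
from h import *
p,r=panel_pose(.108,.015,up=.0985);print(p);go(p,rot=r)
E
```

```text
[0.62927146 0.00539907 0.11007252]
t 28.9 pos [0.635  0.0058 0.1261] grip 0.11 F [ 0.8 -0.1 -0.6] q [ 0.3   0.45 -0.5   1.98  0.47  0.48 -0.38]
d cm [ 0.04 -1.05  1.34] rv [ 0.0019  0.0009 -0.0002] rows 1.0
```

Call:
move_arm(
  motion=[
    {"dx":0.04,"dy":-0.5,"dz":0.7,"rx":0.002,"ry":0,"rz":0},
    {"dx":0.04,"dy":-1.05,"dz":1.34,"rx":0.002,"ry":0,"rz":0},
    {"dx":0.04,"dy":-1.05,"dz":1.34,"rx":0.002,"ry":0,"rz":0},
    {"dx":0.04,"dy":-1.05,"dz":1.34,"rx":0.002,"ry":0,"rz":0},
  ],
)

```text
time: 29.3
tcp_pos: [0.6286, 0.0047, 0.1091]
orientation: [0.652, 0.742, 0.119, 0.105]
force: [0.2, 0.9, -0.4]
grip_width: 0.114
```

```bash
python3 - <<'E'
from h import *
p,r=panel_pose(.103,.0125,up=.0985);print(p);go(p,rot=r)
E
```

```text
[0.62431365 0.00475089 0.10757252]
t 29.3 pos [0.6286 0.0047 0.1091] grip 0.114 F [ 0.2  0.9 -0.4] q [ 0.28  0.47 -0.48  2.    0.49  0.44 -0.41]
d cm [ 0.06 -0.45  0.01] rv [-0.0014  0.0012 -0.0009] rows 1.0
```

Call:
move_arm(
  motion=[
    {"dx":0.05,"dy":-0.25,"dz":0,"rx":-0.001,"ry":0,"rz":0},
    {"dx":0.05,"dy":-0.45,"dz":0,"rx":-0.001,"ry":0,"rz":0},
    {"dx":0.05,"dy":-0.45,"dz":0,"rx":-0.001,"ry":0,"rz":0},
  ],
)

```text
time: 29.6
tcp_pos: [0.6242, 0.0046, 0.1079]
orientation: [0.652, 0.742, 0.119, 0.105]
force: [0.7, -0.0, -0.8]
grip_width: 0.112
```

```bash
python3 - <<'E'
from h import *
p,r=panel_pose(.101,.012,up=.0985);print(p);go(p,rot=r)
c,M,T=cam("wrist");cv2.imwrite("pics/w8.png",c[...,::-1])
E
```

```text
[0.62233053 0.00449163 0.10707252]
t 29.6 pos [0.6242 0.0046 0.1079] grip 0.112 F [ 0.7 -0.  -0.8] q [ 0.28  0.46 -0.47  2.01  0.5   0.43 -0.41]
d cm [ 0.01 -0.21  0.02] rv [-0.0001  0.0013 -0.001 ] rows 1.0
```

View pics/w8.png

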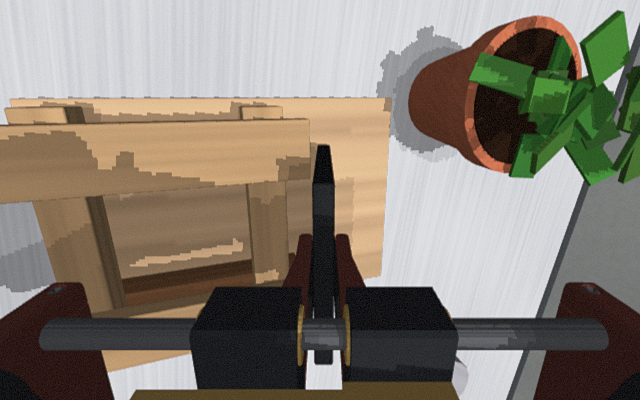

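Call:
move_arm(
  motion=[
    {"dx":0,"dy":-0.2,"dz":0.05,"rx":0,"ry":0.001,"rz":-0.001},
    {"dx":0,"dy":-0.22,"dz":0.1,"rx":0,"ry":0.001,"rz":-0.001},
    {"dx":0,"dy":-0.22,"dz":0.1,"rx":0,"ry":0.001,"rz":-0.001},
    {"dx":0,"dy":-0.22,"dz":0.1,"rx":0,"ry":0.001,"rz":-0.001},
  ],
)

```text
time: 30.05
tcp_pos: [0.623, 0.0046, 0.1068]
orientation: [0.651, 0.742, 0.12, 0.105]
force: [-2.9, -0.6, 5.1]
grip_width: 0.112
```

```bash
python3 - <<'E'
from h import *
p,r=panel_pose(.1005,.0115,up=.0985);print(p);go(p,rot=r)
E
```

```text
[0.62183475 0.00442681 0.10657252]
t 30.05 pos [0.623  0.0046 0.1068] grip 0.112 F [-2.9 -0.6  5.1] q [ 0.28  0.46 -0.47  2.02  0.5   0.43 -0.41]
d cm [ 0.   -0.12 -0.02] rv [0.0008 0.0004 0.0001] rows 1.0
```

Call:
move_arm(
  motion=[
    {"dx":0,"dy":-0.12,"dz":-0.04,"rx":0,"ry":0,"rz":0},
    {"dx":0,"dy":-0.12,"dz":-0.04,"rx":0,"ry":0,"rz":0},
    {"dx":0,"dy":-0.12,"dz":-0.04,"rx":0,"ry":0,"rz":0},
  ],
)

```text
time: 30.35
tcp_pos: [0.6222, 0.0045, 0.1068]
orientation: [0.651, 0.742, 0.12, 0.106]
force: [1.5, -0.4, 3.3]
grip_width: 0.113
```

```bash
python3 - <<'E'
from h import *
p,r=panel_pose(.1005,.0115,up=.0985);go(p,rot=r)
c,M,T=cam("scene");cv2.imwrite("pics/s9.png",cv2.resize(c[200:310,250:360,::-1],None,fx=5,fy=5,interpolation=cv2.INTER_CUBIC))
E
```

```text
t 30.35 pos [0.6222 0.0045 0.1068] grip 0.113 F [ 1.5 -0.4  3.3] q [ 0.28  0.46 -0.47  2.02  0.5   0.43 -0.41]
d cm [ 0.   -0.04  0.01] rv [0.0015 0.     0.0001] rows 1.0
```

View pics/s9.png

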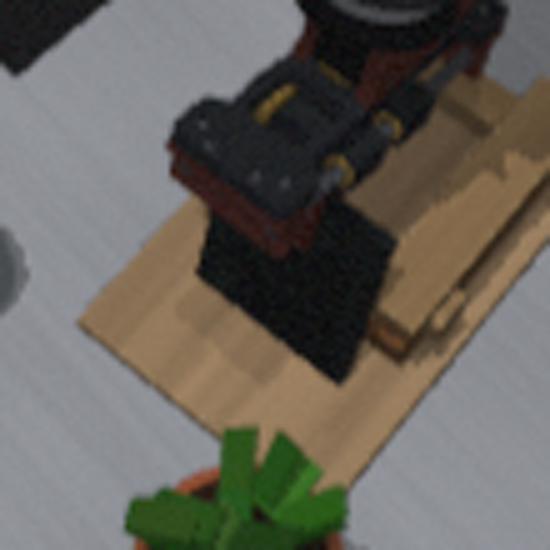

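Call:
move_arm(
  motion=[
    {"dx":0,"dy":0,"dz":0,"rx":0,"ry":0,"rz":0},
    {"dx":0,"dy":0,"dz":0,"rx":0,"ry":0,"rz":0},
    {"dx":0,"dy":0,"dz":0,"rx":0,"ry":0,"rz":0},
    {"dx":0,"dy":0,"dz":0,"rx":0,"ry":0,"rz":0},
  ],
  gripper=0.33,
)

```text
time: 30.8
tcp_pos: [0.6212, 0.0042, 0.1059]
orientation: [0.651, 0.742, 0.119, 0.105]
force: [-0.5, -0.1, 0.3]
grip_width: 0.329
```

```bash
python3 - <<'E'
from h import *
p,r=panel_pose(.1005,.0115,up=.0985);go(p,rot=r)
c,M,T=cam("wrist");cv2.imwrite("pics/w9.png",c[...,::-1])
E
```

```text
t 30.8 pos [0.6212 0.0042 0.1059] grip 0.329 F [-0.5 -0.1  0.3] q [ 0.28  0.46 -0.47  2.02  0.5   0.43 -0.41]
d cm [ 0.01  0.09 -0.04] rv [-0.0008  0.0001 -0.0001] rows 1.0
```

View pics/w9.png

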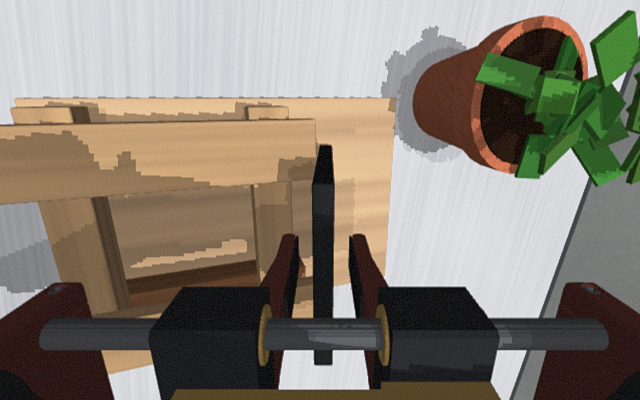

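Panel stands freely and is centred between the open fingers. I retract along the tool axis.

Call:
move_arm(
  motion=[
    {"dx":0,"dy":0.05,"dz":-2,"rx":0,"ry":0,"rz":0},
    {"dx":0,"dy":0.05,"dz":-5,"rx":0,"ry":0,"rz":0},
    {"dx":0,"dy":0.05,"dz":-9,"rx":0,"ry":0,"rz":0},
    {"dx":0,"dy":0,"dz":-13,"rx":0,"ry":0,"rz":0},
    {"dx":0,"dy":0,"dz":-15,"rx":0,"ry":0,"rz":0},
  ],
)

```text
time: 31.35
tcp_pos: [0.5749, -0.0015, 0.2518]
orientation: [0.651, 0.742, 0.121, 0.107]
force: [1.0, 0.2, 0.7]
grip_width: 0.331
```

```bash
python3 - <<'E'
from h import *
go([.55,.06,.30],.13)
c,M,T=cam("wrist");cv2.imwrite("pics/w10.png",c[...,::-1])
E
```

```text
t 31.35 pos [ 0.5749 -0.0015  0.2518] grip 0.331 F [1.  0.2 0.7] q [ 0.51  0.2  -0.68  1.98  0.21  0.68 -0.15]
d cm [ 6.42 -0.05 -5.11] rv [0.3233 0.0011 0.0004] rows 3.0
```

View pics/w10.png

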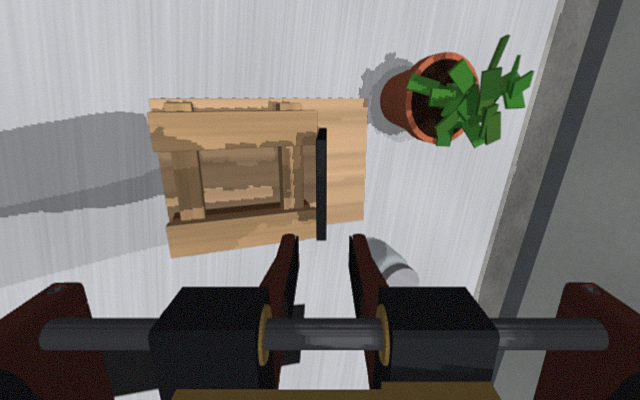

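Call:
move_arm(
  motion=[
    {"dx":4,"dy":-1,"dz":-5,"rx":0.1,"ry":0,"rz":0},
    {"dx":8,"dy":-2,"dz":-6,"rx":0.2,"ry":0,"rz":0},
    {"dx":12,"dy":-4,"dz":-7,"rx":0.32,"ry":0,"rz":0},
    {"dx":17,"dy":-6,"dz":-7,"rx":0.32,"ry":0,"rz":0},
    {"dx":22,"dy":-8,"dz":-7,"rx":0.32,"ry":0,"rz":0},
  ],
)

```text
time: 31.9
tcp_pos: [0.4526, 0.1981, 0.2907]
orientation: [0.66, 0.751, 0.0, -0.0]
force: [0.3, 1.0, 0.5]
grip_width: 0.328
```

```bash
python3 - <<'E'
from h import *
s=bot.read_state();print(s["time"],s["tcp_pos"])
c,M,T=cam("scene");cv2.imwrite("pics/s10.png",cv2.resize(c[195:315,250:390,::-1],None,fx=5,fy=5,interpolation=cv2.INTER_CUBIC))
c,M,T=cam("top");cv2.imwrite("pics/t10.png",cv2.resize(c[90:240,240:370,::-1],None,fx=4,fy=4,interpolation=cv2.INTER_CUBIC))
c,M,T=cam("wrist");cv2.imwrite("pics/w11.png",c[...,::-1])
E
```

```text
31.9 [0.45259948 0.1981153  0.29066982]
```

View pics/s10.png

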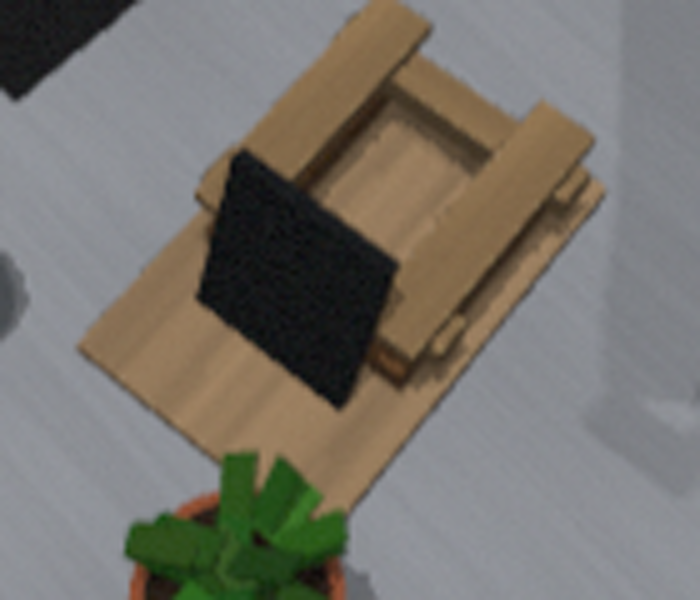

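View pics/t10.png

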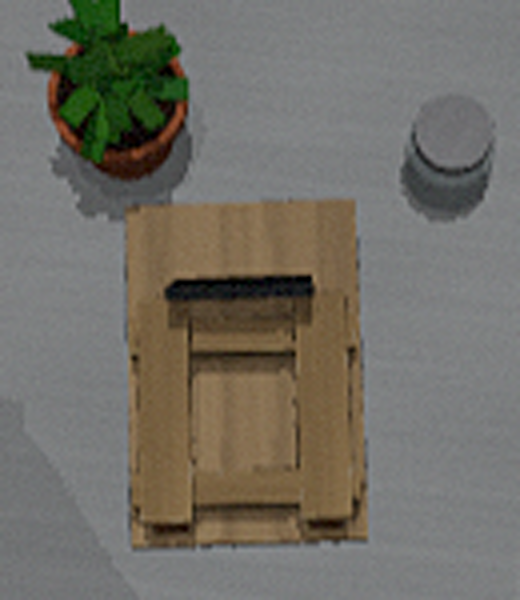

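```bash
python3 - <<'E'
from h import *
c,M,T=cam("scene")
b=np.array([[198,297],[340,408]],float)/5+[250-.4,195-.4];t=np.array([[240,152],[397,266]],float)/5+[250-.4,195-.4]
for z in(.015,):
    p=ray(b,M,T,z)-OS;print("bottom",(p@XS*1000).round(1),(p@YS*1000).round(1))
for z in(.124,.127,.13):
    p=ray(t,M,T,z)-OS;print("top",z,(p@XS*1000).round(1),(p@YS*1000).round(1))
# top camera: flats corners z .072
c,M,T=cam("top")
f=np.array([[142,292],[190,300],[140,520],[189,524],[299,292],[344,290],[303,518],[352,514]],float)/4+[240-.4,90-.4]
p=ray(f,M,T,.072)-OS;print(np.c_[p@XS,p@YS].round(3)*1000)
p=ray(np.array([[118,83],[454,130]])/4+[240-.4,90-.4],M,T,.09);print("herb,jar",p)
E
```

```text
bottom [106.9 107. ] [-49.5  49.2]
top 0.124 [64.  63.1] [-49.4  49.3]
top 0.127 [65.1 64.1] [-48.3  50. ]
top 0.13 [66.1 65.2] [-47.3  50.7]
[[ 86.  71.]
 [ 79.  37.]
 [-77.  75.]
 [-80.  41.]
 [ 82. -39.]
 [ 83. -71.]
 [-79. -37.]
 [-77. -71.]]
herb,jar [[ 0.76974012  0.108687    0.09      ]
 [ 0.75842613 -0.13115949  0.09      ]]
```

View pics/w11.png

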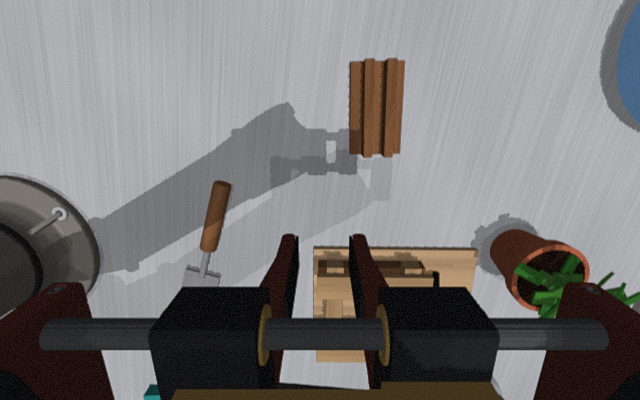

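The wrist view shows an empty rack and the gripper clear of everything. The tower and leaning panel are as measured, so I hand in.

```bash
python3 - <<'E'
from bench import bot
print(bot.hand_in(), bot.read_state()["time"])
E
```

```text
the job is handed in; nothing more can be done
the job is handed in; nothing more can be done
```

I laid the two battens across the bearers and the two flat slats crosswise on top. The panel now leans back against the middle of the tower's front. I handed the job in at about 32 s, with the arm clear of everything.

**Last checks**
- **Battens** (wrist view): centred at about x = −55 and +53.5 mm on the stand, and within about 1 mm of centre along y.
- **Flat slats** (top view): centred at about y = +56 and −54 mm, ends near x = ±80 mm. This view is coarse, and individual corner readings scattered by up to about 6 mm.
- **Panel** (scene view): it leans back about 20°, with its width centred to within 1 mm. Its lower back edge reads about 18 mm in front of the tower's foot in this view, but about 20–21 mm from the arm's pose at release. That gap is roughly the calibration error.
- **Herb and jar**: never touched, and both are still in place in the last pictures.

No check failed, and nothing fell. The highest wrist force I read was about 17 N.

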